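# Free a sawn coupon from the ratchet vise

### The job

Free the sawn iron coupon from the ratchet vise: press down the thumb pad of the sprung pawl, just firmly enough to lift the pawl off the ratchet wheel without forcing it against its stop, and keep it there until the jaw has backed off all the way. Then let the pawl go, lift the coupon out and set it down gently in the steel tray. Leave the coupon already in the tray, the bottle, the mounted specimen and the slide box where they are.

Things in the scene. Friction and masses are not known exactly. Their poses are not given: they have to be found in the camera images.
- vise: Small dark-grey bench vise, fixed; foot plate 216 x 56 x 8 mm, centred at x = 13 mm. Origin on the worktop; x runs along the vise from the fixed jaw (x -80 to -54 mm) to the pawl end, z up; ratchet wheel and pawl are on its -y side. Bed 36 mm high, jaws 47 to 51, nothing above 80 mm. Bed and jaws are 30 to 34 mm wide in y. A force above 18 N on any part, pawl included, bends it.
- ratchet_axis (a point): Axis of the 54 mm ratchet wheel (14 saw teeth, 5 mm deep, turning about the vise's y, 30 mm above the worktop; x = 52, y = -37 mm in the vise's frame). A rack and pinion tie it to the moving jaw, which a spring in a damped cylinder draws back towards +x; only the pawl in the wheel's teeth holds it.
- pawl_pivot (a point): Mean place of the pawl's pivot (x = 86, y = -37, z = 58.5 mm in the vise's frame), 34 mm from its nose on the wheel and 45 mm from its thumb pad. It is an eccentric pin, set differently each time, so the pad's rest height is not known beforehand. Pressing the pad down tips the nose up out of the teeth; let go too soon, it springs back into the next tooth.
- thumb_pad (a point): Mean place of the top middle of the pawl's thumb pad (24 x 22 mm, crowned, free all round), 65.5 mm up. Fixed to the vise, not to the pad: the true pad rests up to 8 mm below or above, so feel for it. Pressed, it clears the teeth about 7 mm below its rest and meets a hard stop (a pin over the nose) at 9 mm. It pushes back 4 to 10 N until the stop: 11 to 13 N always clears, over 18 N bends it.
- vise_jaw (a joint): How far the moving jaw has backed off, in m: 0 clamped on the coupon, 0.014 fully open (its end). It moves only while the pawl is held off, then creeps back by itself in about 2 s; one tooth is 0.0045. The jaw's 5 mm plate is on springs and follows the coupon for the first 3 mm, so at the end there are 11 mm of play.
- vise_bed (a point): Point on the vise's flat bed (36 mm above the worktop) midway between the clamped jaws, below the coupon. Axes as the vise.
- coupon_center (a point): Centre of the clamped iron coupon, a sawn grey block 18 x 45 x 16 mm (x, y, z), 70 to 120 g, on the bed with its 18 mm between the jaws and its 45 mm across the vise; top 52 mm above the worktop, 1 mm proud of the moving jaw. Take it from above by its two end faces, which stand 2 to 9 mm out past the jaws and bed on either side.
- coupon: The same coupon; origin at the centre of its underside.
- tray: Open stainless-steel tray, fixed, 115 mm (x) by 175 mm (y), 14 mm high, walls and floor 3 mm thick. Origin under its centre, on the worktop. One end (y about +55 mm) holds an earlier coupon; the rest is empty.
- old_coupon: Earlier iron coupon, a sawn grey block 22 x 30 x 24 mm, loose in the tray's +y end; origin at the centre of its underside. To be left alone.
- etchant: Small amber dropper bottle, 33 mm wide, 102 mm tall, standing loose behind the vise; origin at the centre of its underside. To be left standing.
- specimen: Round black resin-mounted specimen, 30 mm across, 16 mm high, loose in front of the vise; origin at the centre of its underside. To be left alone.
- slide_case: Closed slide box, beige with grey-green lid, 30 x 82 x 36 mm, loose behind the vise; origin at the centre of its underside. To be left alone.
Not all that is in view belongs to the job. What is meant by the coupon is not red, and is the smaller of those in its own colour.

How it is judged:
By the outcome, as a careful person would: the job done as asked, in the order asked, and still so for the second after the job is handed in, with the robot touching nothing.
It also fails if it takes over 67 s, if anything falls off the work surface, if the arm or the gripper's body presses on something with over 40 N, if the wrist force passes 120 N, or if a joint passes its speed limit or range.

### The arm

A 6-joint arm with a two-finger parallel gripper is mounted at the origin on a cart in front of the work surface, level with it; the furniture and walls round the work are solid. World frame = base frame: x ahead of the robot, y to its left, z up, the work surface at z = 0. Lengths are in m, angles in rad, forces in N, time in s.
With the tool pointing down it reaches from about 0.35 to 0.85 m from the base axis. Payload 8.1 kg.
Tool frame: the origin (TCP) lies at the very end of the fingers, on their centre line; the grasp point (between the pads) lies 19 mm behind it (robot.pinch_z is the distance from the TCP to the grasp point, in m); x points along the fingers, z is the direction in which the jaws open and shut, and the axes are right-handed (so a half turn about x gives the same grasp; the last joint's range is limited). The gripper opens to 93 mm and grips with 3 to 60 N. Pads are 15 mm wide; open, the fingers measure 128 mm over their backs; the gripper's body (75 mm by 188 mm) begins 65 mm behind the grasp point.
Start: joints at [1.121, 0.13, 1.488, -0, 1.523, -0.085], TCP at [0.214, 0.561, 0.193] pointing down, gripper open.
Joint ranges: [-2.96, 2.96], [-0.89, 2.26], [0.02, 2.5], [-1.34, 4.48], [0, 2.73], [-2.66, 2.66]. Speed limits (rad/s): [2.39, 2.39, 2.79, 3.14, 3.14, 3.14].

### API

Orientations are given as a rotation vector (axis times angle).
In Python, from plant import robot, optics, ticket gives the robot as it stands.
- The arm moves only by the tool jog_arm, never from a script. Its argument "targets" is a list of rows, each a list of 7 numbers: the shift along the tool's x, y, z in cm, then the turn, a rotation vector about the tool's x, y, z in degrees, then the closure, from 0 (fully open) to 1 (shut). In form: [[dx, dy, dz, ax, ay, az, grip], ...]. A call has 1 to 5 rows; each row is the pose to reach, as a shift and turn from the pose measured when the call began, along the tool's axes at that moment; what a row does not reach only later rows make up. A row lasts 1/8 s, in which the tool goes at most 62.5 mm and 10.7 degrees, less where a joint would pass 70% of its speed; a pose out of reach is approached as far as the arm can. A call with a gripper value outside its range is refused whole. The fingers move at their own pace and stop on an object; "squeeze" is the grip in N (left out, the last holds). Time passes only in rows, so rows that repeat a pose let the fingers close. It gives the time, the measured TCP pose, the force and the opening at its end, in the units of the state.
- robot.read_state(): the state, without advancing time (a new reading comes with each control period).
- optics.read_camera(name): name is "side" or "top"; returns a dict with "frame" (420x560x3 uint8, red, green, blue), "vertical_fov" (degrees; the focal length in pixels is half the picture's height over the tangent of half this angle, whatever the lens; pixels are square), "cx", "cy" (the principal point, pixels), "R" (3x3) and "t" (3): a world point X has camera coordinates R X + t. Camera axes: x right, y down, z forward; pixel columns grow to the right and rows downward; lengths in m; the calibration is good to about 2 mm. A picture is of the moment at which its call begins. There is no depth.
- ticket.close_job(): hands the job in, once; it reports no verdict.
The state is a dict: "t": time; "q": joint angles; "dq": joint speeds; "joint_torque": joint torques, N m; "tool_pos": TCP position; "orientation": TCP orientation; "force": force on the tool from outside, world axes, zero at the start; "wrist_torque": the same for the moment, N m; "opening": finger opening in m.
Only numpy, scipy, OpenCV 4.12 (cv2) and the standard library are available. Lean on these libraries where they do the work, as an engineer would, in place of code of your own. Each camera call takes 0.05 s, during which the arm holds its last target.

## Working session

There is one attempt and no reset: what is moved stays moved. The work goes in short steps, Python scripts to look and compute and a tool call to move; the robot and the scene stay as the last step left them, time stands still between calls to the robot, and variables do not carry over. Pictures are saved under pics/ and viewed, and the job is handed in when it is done.

Besides the shell and the picture viewer there is one more tool, called after ">>>" by a JSON object that holds its "fn" and its "kwargs". jog_arm: Moves the arm, as the interface text tells. Its arguments: {"type":"object","properties":{"targets":{"type":"array"},"squeeze":{"type":"number"}},"required":["targets"]}

```bash
mkdir -p pics; ls; cat > h.py <<'E'
import numpy as np, cv2
from plant import robot, optics, ticket
from scipy.spatial.transform import Rotation as Rn
def cam(n):
    c=optics.read_camera(n); f=c["frame"].shape[0]/2/np.tan(np.radians(c["vertical_fov"])/2)
    c["f"]=f; c["R"]=np.array(c["R"]); c["t"]=np.array(c["t"]); return c
def save(c,fn,box=None,k=1):
    im=c["frame"][:,:,::-1]
    if box: im=im[box[1]:box[3],box[0]:box[2]]
    cv2.imwrite("pics/"+fn,cv2.resize(im,None,fx=k,fy=k,interpolation=cv2.INTER_CUBIC))
def ray(c,u,v):
    d=c["R"].T@np.array([(u-c["cx"])/c["f"],(v-c["cy"])/c["f"],1]); o=-c["R"].T@c["t"]; return o,d
def onz(c,u,v,z):
    o,d=ray(c,u,v); return o+d*(z-o[2])/d[2]
def proj(c,X):
    p=c["R"]@np.array(X)+c["t"]; return c["f"]*p[:2]/p[2]+[c["cx"],c["cy"]]
E
python3 - <<'E'
from h import *
import pickle
for n in("side","top"):
    c=cam(n); save(c,n+"0.png"); pickle.dump(c,open(n+"0.pkl","wb")); print(n,c["f"],c["cx"],c["cy"],c["R"].round(3),(-c["R"].T@c["t"]).round(3),[k for k in c])
print(robot.read_state(), robot.pinch_z)
E
```

```text
pics
side 388.69325355074477 273.15577410229656 212.89188302993514 [[-0.913 -0.408  0.011]
 [-0.274  0.594 -0.757]
 [ 0.302 -0.694 -0.654]] [0.326 0.694 0.628] ['frame', 'vertical_fov', 'cx', 'cy', 'R', 't', 'f']
top 469.2496302430328 279.17816181315294 208.79918632345314 [[ 0.027 -1.     0.012]
 [-0.981 -0.029 -0.193]
 [ 0.194 -0.007 -0.981]] [0.383 0.105 0.956] ['frame', 'vertical_fov', 'cx', 'cy', 'R', 't', 'f']
{'t': 0.1, 'q': array([ 1.12065479e+00,  1.31088180e-01,  1.48916726e+00, -3.01998792e-05,
        1.52303210e+00, -8.53905614e-02]), 'dq': array([ 1.95954716e-03, -2.24033053e-03, -2.70365403e-03,  4.93559762e-05,
        4.27444383e-04,  5.59773778e-04]), 'joint_torque': array([ 1.98047259e-03, -5.61340785e+01, -4.93095410e+01,  7.71925575e-02,
        2.92622525e-02, -1.01314536e-04]), 'tool_pos': array([0.21376681, 0.56001914, 0.1924926 ]), 'orientation': array([-0.93736572,  1.36146035,  0.93593732]), 'force': array([0.6881785 , 0.16037348, 1.07224719]), 'wrist_torque': array([-0.01242964,  0.02758286, -0.00613213]), 'opening': 0.09316985106919767} 0.0188
```

View pics/side0.png

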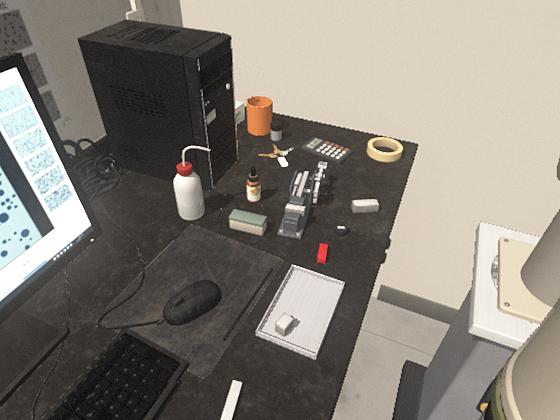

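View pics/top0.png

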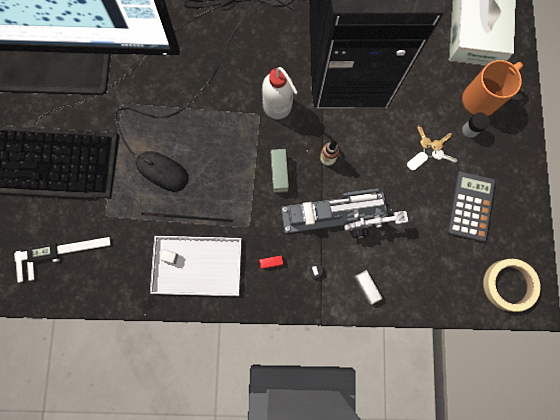

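```bash
python3 - <<'E'
from h import *
import pickle
c=pickle.load(open("top0.pkl","rb")); save(c,"topz.png",(265,170,425,290),5)
c=pickle.load(open("side0.pkl","rb")); save(c,"sidez.png",(220,145,390,270),4.7)
E
```

```text
(no output)
```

View pics/topz.png

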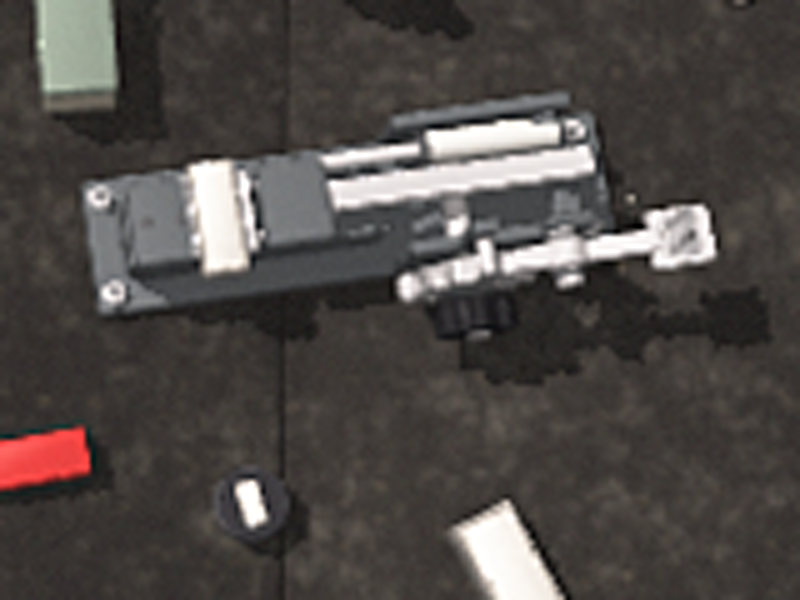

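View pics/sidez.png

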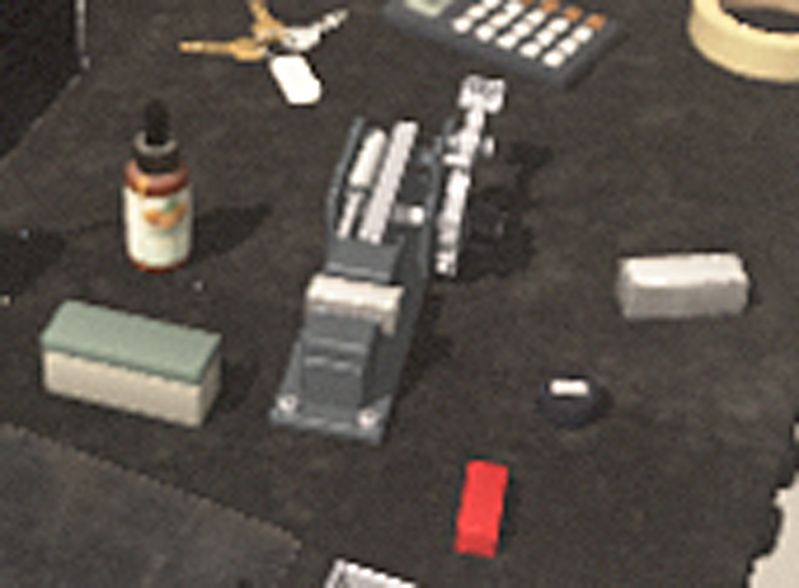

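```bash
cat > fit.py <<'E'
from h import *
import pickle
from scipy.optimize import least_squares
T=pickle.load(open("top0.pkl","rb"));S=pickle.load(open("side0.pkl","rb"))
def tp(a,b): return (265+a/5,170+b/5)
def sp(a,b): return (220+a/4.7,145+b/4.7)
obs=[(T,(-95,28,8),tp(83,186)),(T,(-95,-28,8),tp(104,315)),(T,(121,28,8),tp(592,112)),(S,(-95,28,8),sp(271,414)),(S,(-95,-28,8),sp(380,438))]
def W(p,X):
    c,s=np.cos(p[2]),np.sin(p[2]); X=np.array(X)/1000
    return np.array([p[0]+c*X[0]-s*X[1],p[1]+s*X[0]+c*X[1],X[2]])
def res(p): return np.concatenate([proj(c,W(p,X))-np.array(o) for c,X,o in obs])
r=least_squares(res,[0.36,0,-1.5]); P=r.x
if __name__=="__main__":
    print(P,r.fun.round(2))
    for n,X in dict(pad=(131,-37,65.5),coupon=(-45,0,52)).items(): print(n,W(P,X).round(4),proj(T,W(P,X)),proj(S,W(P,X)))
    # back-project coupon top corners
    for a,b in [(190,163),(232,160),(247,268),(205,273)]: print(onz(T,*tp(a,b),.052).round(4))
    def inv(w): 
        c,s=np.cos(P[2]),np.sin(P[2]); d=w[:2]-P[:2]; return np.array([c*d[0]+s*d[1],-s*d[0]+c*d[1]])*1000
    for a,b in [(190,163),(232,160),(247,268),(205,273)]: print("v",inv(onz(T,*tp(a,b),.052)).round(1))
    # pad
    for z in(.058,.0655,.0735): print("pad",z,inv(onz(T,*tp(683,235),z)),inv(onz(S,*sp(481,90),z)))
E
python3 fit.py
```

```text
[ 0.56334844 -0.00370541 -1.40003471] [-0.71 -0.49 -0.94  0.37  0.29 -0.07  0.04 -0.63  0.72 -1.35]
pad [ 0.5491 -0.1391  0.0655] [401.8722502  217.27762039] [323.02337801 162.9419503 ]
coupon [0.5557 0.0406 0.052 ] [308.52652201 212.59864872] [294.97566045 206.38820646]
[0.5754 0.0518 0.052 ]
[0.5771 0.0353 0.052 ]
[0.5342 0.0288 0.052 ]
[0.5317 0.0452 0.052 ]
v [-52.7  21.3]
v [-36.1  20.2]
v [-37.  -23.2]
v [-53.6 -22.9]
pad 0.058 [132.84083521 -35.35590841] [136.31057078 -35.09183633]
pad 0.0655 [130.58282324 -36.38965759] [124.93764115 -36.14684125]
pad 0.0735 [128.17427714 -37.49232339] [112.80651622 -37.27217982]
```

```bash
cat > go.py <<'E'
from fit import *
def Rt(yaw_sign=1,yaw=None):
    th=P[2]
    x=np.array([0,0,-1.]); z=yaw_sign*np.array([-np.sin(th),np.cos(th),0]); y=np.cross(z,x)
    return np.stack([x,y,z],1)
def go(pos,R=None):
    s=robot.read_state(); R0=Rn.from_rotvec(s["orientation"]).as_matrix()
    d=R0.T@(np.array(pos)-s["tool_pos"])*100
    a=np.zeros(3) if R is None else np.degrees(Rn.from_matrix(R0.T@R).as_rotvec())
    print("shift cm",d.round(2),"rot",a.round(2)); 
def st():
    s=robot.read_state(); print(s["t"],s["tool_pos"].round(4),s["force"].round(2),s["opening"],s["q"].round(3))
E
python3 - <<'E'
from go import *
print(Rn.from_rotvec(robot.read_state()["orientation"]).as_matrix().round(3))
p=W(P,(131,-37,0))
for sg in(1,-1): go([p[0],p[1],0.14],Rt(sg))
print(W(P,(-45,-1.1,52)))
# tray
t=np.array([onz(T,u,v,.014) for u,v in[(153,236),(242,236),(241,296),(151,294)]]);print(t.round(3),t.mean(0)); print(onz(T,169,256,.027))
E
```

```text
[[-0.001 -0.934  0.357]
 [-0.002  0.357  0.934]
 [-1.     0.    -0.002]]
shift cm [  5.33 -56.27 -53.34] rot [ 5.932e+01 -9.000e-02  4.000e-02]
shift cm [  5.33 -56.27 -53.34] rot [-1.2068e+02 -5.0000e-02 -1.1000e-01]
[0.55461746 0.04045317 0.052     ]
[[0.506 0.351 0.014]
 [0.511 0.172 0.014]
 [0.392 0.169 0.014]
 [0.391 0.346 0.014]] [0.44986621 0.25929923 0.014     ]
[0.46537371 0.31296261 0.027     ]
```

>>> {"fn": "jog_arm", "kwargs": {"targets": [[1,-11,-11,12,0,0,1],[2,-22,-22,24,0,0,1],[2,-33,-32,36,0,0,1],[3,-44,-43,48,0,0,1],[4,-56.3,-53.3,59.3,0,0,1]], "squeeze": 20}}

```text
t: 0.72
tool_pos: [0.3454, 0.2755, 0.1764]
orientation: [-0.208, 1.562, 0.205]
force: [0.6, 0.4, 0.6]
opening: 0.0478
```

```bash
python3 - <<'E'
from go import *
st();p=W(P,(131,-37,0));go([p[0],p[1],0.14],Rt(1))
E
```

```text
0.725 [0.3454 0.2755 0.1764] [0.56 0.42 0.57] 0.04777820866164467 [ 5.580e-01 -3.020e-01  1.927e+00 -1.000e-03  1.518e+00  2.950e-01]
shift cm [  3.69 -45.33   8.91] rot [ 5.28 -0.06  0.08]
```

>>> {"fn": "jog_arm", "kwargs": {"targets": [[1,-10,2,1,0,0,1],[2,-20,4,3,0,0,1],[3,-30,6,4,0,0,1],[3.7,-40,8,5.3,0,0,1],[3.7,-45.3,8.9,5.3,0,0,1]]}}

```text
t: 1.35
tool_pos: [0.4828, -0.0039, 0.149]
orientation: [-0.134, 1.568, 0.132]
force: [0.6, 0.4, -0.1]
opening: 0.0011
```

```bash
python3 - <<'E'
from go import *
st();p=W(P,(131,-37,0));go([p[0],p[1],0.10],Rt(1))
E
```

```text
1.35 [ 0.4828 -0.0039  0.149 ] [ 0.59  0.38 -0.11] 0.0010848081599625886 [-1.130e-01 -1.660e-01  1.862e+00 -1.000e-03  1.446e+00 -2.830e-01]
shift cm [  4.91 -14.44   4.26] rot [-0.06 -0.06  0.07]
```

>>> {"fn": "jog_arm", "kwargs": {"targets": [[1,-6,1.8,0,0,0,1],[2.5,-12,3.5,0,0,0,1],[4.5,-14.4,4.3,0,0,0,1],[4.9,-14.4,4.3,0,0,0,1],[4.9,-14.4,4.3,0,0,0,1]]}}

```text
t: 1.98
tool_pos: [0.5486, -0.1379, 0.0995]
orientation: [-0.133, 1.569, 0.133]
force: [-0.3, -0.0, -0.6]
opening: 0.0007
```

```bash
python3 - <<'E'
from go import *
st();p=W(P,(131,-37,0));go([p[0],p[1],0.08],Rt(1))
import pickle
c=cam("top");save(c,"t1.png",(265,130,425,250),5)
d=cam("side");save(d,"s1.png",(220,95,390,220),4.7)
E
```

```text
1.975 [ 0.5486 -0.1379  0.0995] [-0.31 -0.04 -0.61] 0.0007086405816399732 [-3.360e-01  1.040e-01  1.691e+00 -1.000e-03  1.349e+00 -5.050e-01]
shift cm [ 1.95 -0.12  0.04] rot [-0.06 -0.15 -0.  ]
```

View pics/t1.png

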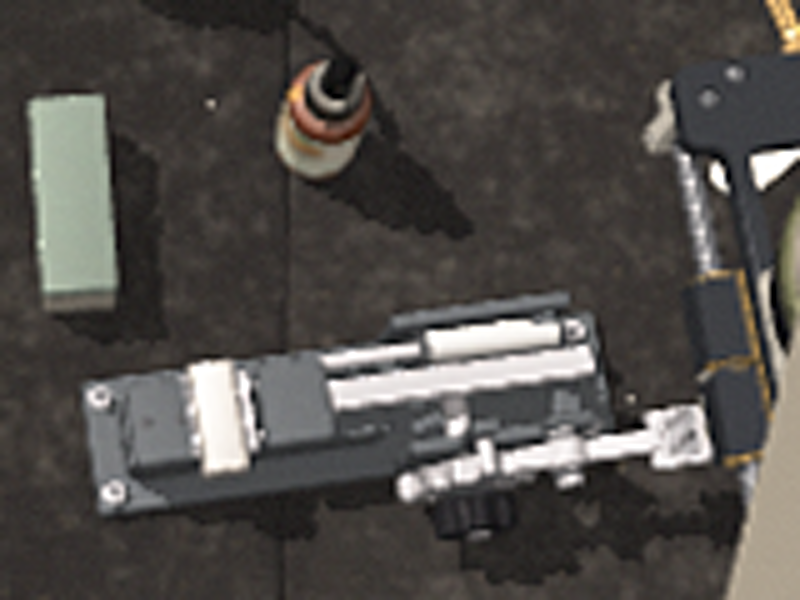

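View pics/s1.png

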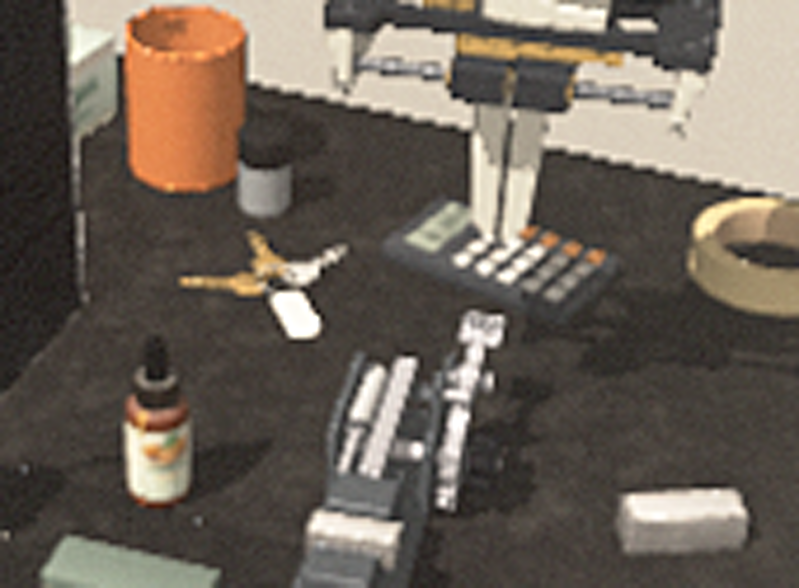

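>>> {"fn": "jog_arm", "kwargs": {"targets": [[1.0,-0.1,0,0,0,0,1],[2.0,-0.1,0,0,0,0,1],[2.2,-0.1,0,0,0,0,1],[2.2,-0.1,0,0,0,0,1]]}}

```text
t: 2.58
tool_pos: [0.5494, -0.1385, 0.0784]
orientation: [-0.135, 1.568, 0.134]
force: [0.1, -0.1, -0.3]
opening: 0.0
```

```bash
python3 - <<'E'
from go import *
st();p=W(P,(131,-37,0));go([p[0],p[1],0.075],Rt(1))
d=cam("side");save(d,"s2.png",(270,125,370,200),7.5);print(proj(d,robot.read_state()["tool_pos"]))
E
```

```text
2.575 [ 0.5494 -0.1385  0.0784] [ 0.12 -0.08 -0.31] 4.3260548583315156e-05 [-3.360e-01  1.250e-01  1.708e+00 -1.000e-03  1.309e+00 -5.070e-01]
shift cm [ 0.34 -0.06 -0.03] rot [ 0.02 -0.06  0.05]
[323.27464022 158.65642357]
```

View pics/s2.png

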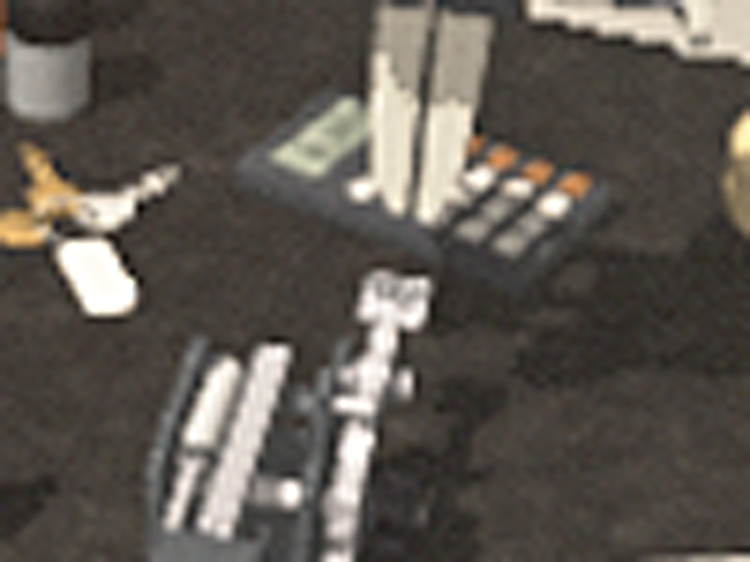

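```bash
python3 - <<'E'
from go import *
d=cam("side");s=robot.read_state();R=Rn.from_rotvec(s["orientation"]).as_matrix()
im=d["frame"][:,:,::-1].copy()
b=(300,115,350,175);k=10
big=cv2.resize(im[b[1]:b[3],b[0]:b[2]],None,fx=k,fy=k,interpolation=cv2.INTER_CUBIC)
big=cv2.convertScaleAbs(big,alpha=1.3,beta=20)
for x in(0,-40):
  for y in(-7.5,7.5):
    for z in(-17.5,0,17.5):
      q=proj(d,s["tool_pos"]+R@np.array([x,y,z])/1000); cv2.circle(big,(int((q[0]-b[0]+.5)*k),int((q[1]-b[1]+.5)*k)),4,(0,0,255) if x==0 else (0,255,0),-1)
for X in[(119,-48,61),(119,-26,61),(143,-48,61),(143,-26,61),(131,-37,61)]:
  q=proj(d,W(P,X)); cv2.circle(big,(int((q[0]-b[0]+.5)*k),int((q[1]-b[1]+.5)*k)),3,(255,0,0),-1)
cv2.imwrite("pics/s3.png",big); print(s["orientation"],s["dq"].round(3))
c=cam("top");save(c,"t3.png",(340,150,440,250),6)
E
```

```text
[-0.13536367  1.56659224  0.13306139] [-0.001 -0.001 -0.004 -0.001  0.     0.003]
```

View pics/s3.png

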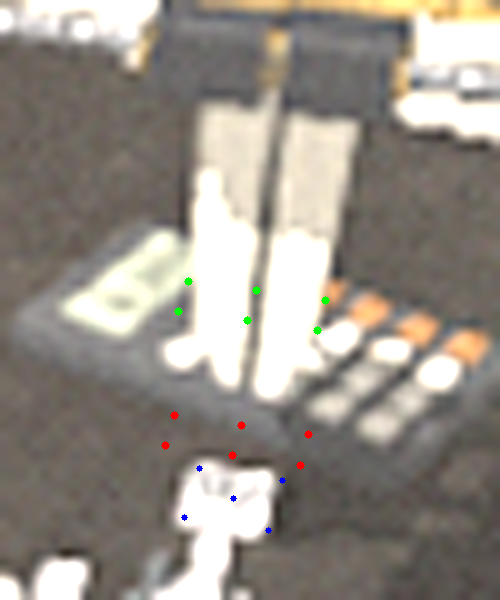

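View pics/t3.png

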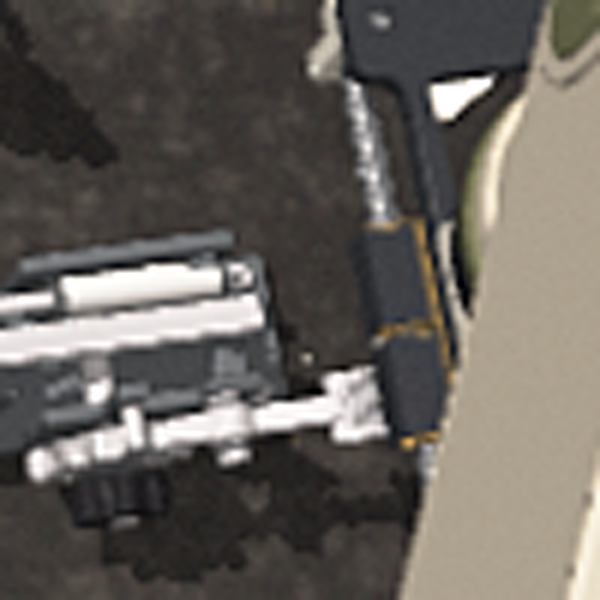

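```bash
python3 - <<'E'
from go import *
import sys
s=robot.read_state();R=Rn.from_rotvec(s["orientation"]).as_matrix()
for h in(.12,.14,.16): 
   for u,v in((340+365/6,150+230/6),(340+380/6,150+330/6),(340+385/6,150+435/6)):
      print(h,(R.T@(onz(T,u,v,h)-s["tool_pos"])*1000).round(1))
d=S
# side: finger midline between the fingers at several points (px) -> intersect with tool z=0 plane, front face tool y?
for a,b in((272,90),(265,200),(255,300),(248,380)):
   o,dd=ray(d,300+a/10-.5,115+b/10-.5)
   for yf in (7.5,-7.5):
     n=R[:,1]; k=((s["tool_pos"]+R@np.array([0,yf,0])/1000-o)@n)/(dd@n); print(a,b,yf,(R.T@(o+k*dd-s["tool_pos"])*1000).round(1))
E
```

```text
0.12 [-40.8   7.6  45.1]
0.12 [-40.9   9.1  13.7]
0.12 [-40.9  13.9 -18.3]
0.14 [-60.9  13.8  41. ]
0.14 [-60.9  15.3  10.4]
0.14 [-60.9  20.  -20.8]
0.16 [-80.9  20.   37. ]
0.16 [-80.9  21.5   7.2]
0.16 [-80.9  26.  -23.3]
272 90 7.5 [-103.5    7.5    0.4]
272 90 -7.5 [-95.6  -7.5   1.7]
265 200 7.5 [-74.    7.5  -0.9]
265 200 -7.5 [-65.6  -7.5   0.5]
255 300 7.5 [-46.    7.5  -1.2]
255 300 -7.5 [-37.1  -7.5   0.1]
248 380 7.5 [-22.8   7.5  -1.7]
248 380 -7.5 [-13.5  -7.5  -0.4]
```

>>> {"fn": "jog_arm", "kwargs": {"targets": [[0.2,-0.05,0,0,0,0,1],[0.4,-0.05,0,0,0,0,1],[0.4,-0.05,0,0,0,0,1]]}}

```text
t: 3.1
tool_pos: [0.5498, -0.1393, 0.0749]
orientation: [-0.135, 1.567, 0.133]
force: [-0.0, 0.2, -1.0]
opening: 0.0003
```

>>> {"fn": "jog_arm", "kwargs": {"targets": [[0.2,0,0,0,0,0,1],[0.35,0,0,0,0,0,1],[0.35,0,0,0,0,0,1]]}}

```text
t: 3.48
tool_pos: [0.5496, -0.1392, 0.0711]
orientation: [-0.135, 1.567, 0.133]
force: [0.1, 0.6, -0.2]
opening: 0.0005
```

>>> {"fn": "jog_arm", "kwargs": {"targets": [[0.2,0,0,0,0,0,1],[0.35,0,0,0,0,0,1],[0.35,0,0,0,0,0,1]]}}

```text
t: 3.85
tool_pos: [0.5495, -0.1391, 0.0674]
orientation: [-0.135, 1.568, 0.133]
force: [0.0, -0.1, 0.4]
opening: 0.0006
```

>>> {"fn": "jog_arm", "kwargs": {"targets": [[0.2,0,0,0,0,0,1],[0.2,0,0,0,0,0,1]]}}

```text
t: 4.1
tool_pos: [0.5493, -0.1391, 0.0652]
orientation: [-0.135, 1.568, 0.133]
force: [-0.1, -0.3, -0.1]
opening: 0.0004
```

>>> {"fn": "jog_arm", "kwargs": {"targets": [[0.2,0,0,0,0,0,1],[0.2,0,0,0,0,0,1]]}}

```text
t: 4.35
tool_pos: [0.5491, -0.139, 0.0629]
orientation: [-0.135, 1.568, 0.134]
force: [1.1, 0.7, -0.3]
opening: 0.0004
```

>>> {"fn": "jog_arm", "kwargs": {"targets": [[0.2,0,0,0,0,0,1],[0.2,0,0,0,0,0,1]]}}

```text
t: 4.6
tool_pos: [0.5489, -0.1389, 0.0606]
orientation: [-0.135, 1.569, 0.134]
force: [-0.1, 0.2, 0.1]
opening: 0.0007
```

>>> {"fn": "jog_arm", "kwargs": {"targets": [[0.15,0,0.04,0,0,0,1],[0.15,0,0.04,0,0,0,1]]}}

```text
t: 4.85
tool_pos: [0.5492, -0.1388, 0.0589]
orientation: [-0.135, 1.569, 0.134]
force: [0.3, 0.1, -1.2]
opening: 0.0005
```

>>> {"fn": "jog_arm", "kwargs": {"targets": [[0.15,0,0.04,0,0,0,1],[0.15,0,0.04,0,0,0,1]]}}

```text
t: 5.1
tool_pos: [0.5495, -0.1387, 0.0572]
orientation: [-0.134, 1.569, 0.134]
force: [0.5, 0.7, -0.5]
opening: 0.0001
```

```bash
python3 - <<'E'
from go import *
st()
d=cam("side");save(d,"s4.png",(290,115,350,175),10);print(proj(d,robot.read_state()["tool_pos"]))
E
```

```text
5.1 [ 0.5495 -0.1387  0.0572] [ 0.51  0.74 -0.45] 0.00010139494352626833 [-3.370e-01  1.500e-01  1.722e+00 -1.000e-03  1.272e+00 -5.070e-01]
[322.54549852 165.5938885 ]
```

View pics/s4.png

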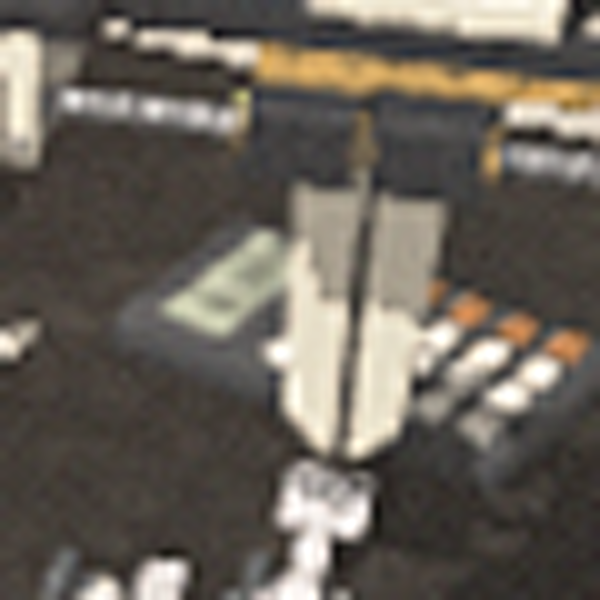

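```bash
python3 - <<'E'
from go import *
d=cam("side");c=cam("top");save(d,"s5.png",(270,60,390,180),6);save(c,"t5.png",(370,130,470,230),6)
print(onz(d,290+34-.5,115+45.7-.5,.0572))
save(c,"t5full.png")
E
```

```text
[ 0.55548935 -0.16446906  0.0572    ]
```

View pics/s5.png

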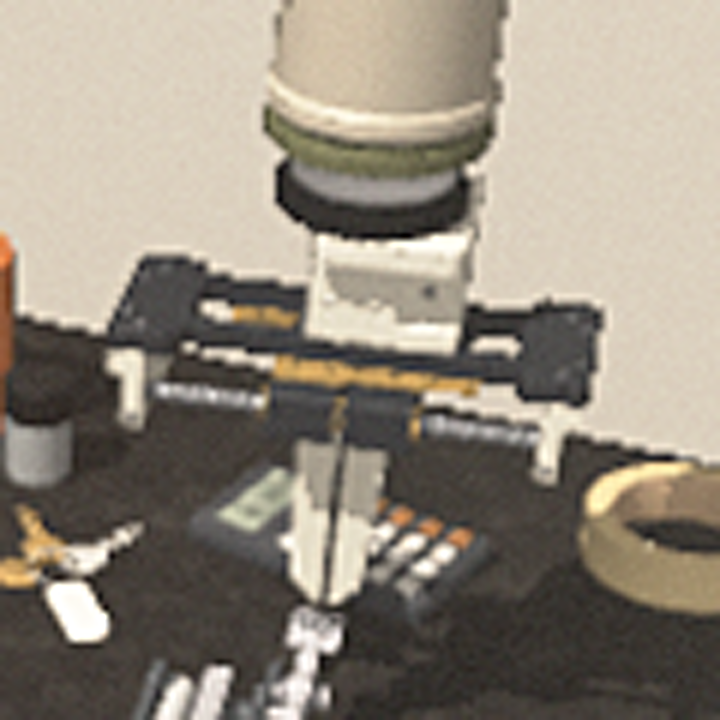

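View pics/t5.png

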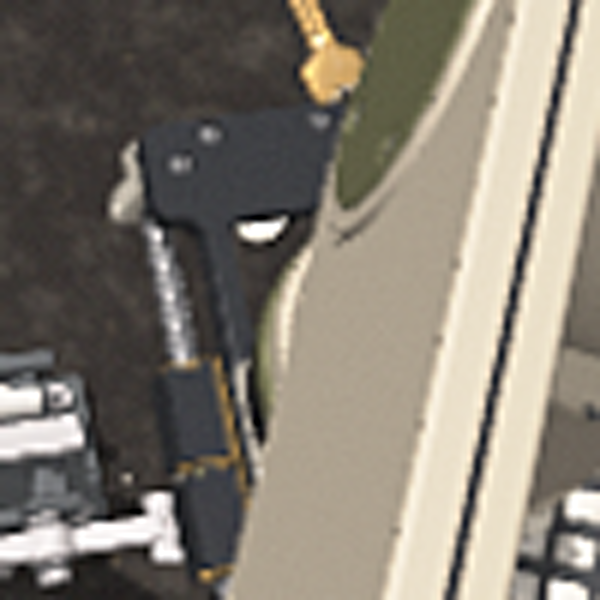

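```bash
python3 - <<'E'
from go import *
s=robot.read_state();R=Rn.from_rotvec(s["orientation"]).as_matrix()
def tri(a,b):
    o1,d1=ray(S,270+a[0]/6-.5,60+a[1]/6-.5);o2,d2=ray(T,370+b[0]/6-.5,130+b[1]/6-.5)
    A=np.stack([d1,-d2],1);k=np.linalg.lstsq(A,o2-o1,rcond=None)[0]
    p,q=o1+k[0]*d1,o2+k[1]*d2
    print(((p+q)/2).round(4),"gap mm",((p-q)*1e3).round(1),"tool",(R.T@((p+q)/2-s["tool_pos"])*1e3).round(1))
tri((115,332),(140,130));tri((265,402),(180,362));tri((155,390),(150,225));tri((272,395),(165,370));tri((340,425),(183,468))
E
```

```text
[ 0.6326 -0.0881  0.2074] gap mm [-3.6 -0.9 -1. ] tool [-150.2   35.8   90.1]
[ 0.5735 -0.1043  0.1824] gap mm [-2.1 -0.4 -0.4] tool [-125.1   29.9   29.1]
[ 0.6155 -0.0967  0.1813] gap mm [0.9 0.2 0.2] tool [-124.    30.2   71.8]
[ 0.5692 -0.0982  0.1895] gap mm [-2.4 -0.5 -0.5] tool [-132.2   36.7   25.9]
[ 0.5431 -0.1054  0.179 ] gap mm [-3.2 -0.6 -0.5] tool [-121.6   33.9   -1. ]
```

>>> {"fn": "jog_arm", "kwargs": {"targets": [[0.2,0,0,0,0,0,1],[0.2,0,0,0,0,0,1]]}}

```text
t: 5.5
tool_pos: [0.5494, -0.1387, 0.0552]
orientation: [-0.134, 1.569, 0.134]
force: [0.7, -0.4, 0.5]
opening: 0.0003
```

>>> {"fn": "jog_arm", "kwargs": {"targets": [[0.2,0,0,0,0,0,1],[0.2,0,0,0,0,0,1]]}}

```text
t: 5.75
tool_pos: [0.5492, -0.1386, 0.0529]
orientation: [-0.134, 1.57, 0.134]
force: [-0.0, 0.1, -0.3]
opening: 0.0004
```

```bash
python3 - <<'E'
from go import *
st()
d=cam("side");save(d,"s6.png",(290,115,350,175),10)
E
```

```text
5.75 [ 0.5492 -0.1386  0.0529] [-0.01  0.07 -0.33] 0.0004451182928170287 [-3.370e-01  1.550e-01  1.725e+00 -1.000e-03  1.264e+00 -5.070e-01]
```

View pics/s6.png

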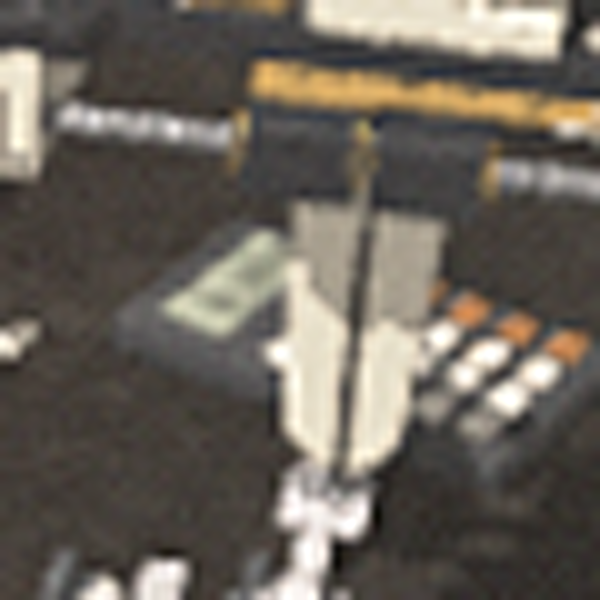

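>>> {"fn": "jog_arm", "kwargs": {"targets": [[0.13,0,0.03,0,0,0,1],[0.13,0,0.03,0,0,0,1]]}}

```text
t: 6.05
tool_pos: [0.5495, -0.1386, 0.0515]
orientation: [-0.134, 1.57, 0.134]
force: [0.9, -0.6, 0.9]
opening: 0.0002
```

>>> {"fn": "jog_arm", "kwargs": {"targets": [[0.13,0,0,0,0,0,1],[0.13,0,0,0,0,0,1]]}}

```text
t: 6.3
tool_pos: [0.5494, -0.1385, 0.0501]
orientation: [-0.134, 1.57, 0.134]
force: [-0.0, -0.8, -0.8]
opening: 0.0003
```

>>> {"fn": "jog_arm", "kwargs": {"targets": [[0.13,0,0,0,0,0,1],[0.13,0,0,0,0,0,1]]}}

```text
t: 6.55
tool_pos: [0.5493, -0.1385, 0.0486]
orientation: [-0.134, 1.57, 0.134]
force: [-0.1, 1.0, -0.7]
opening: 0.0004
```

```bash
python3 - <<'E'
from go import *
st()
d=cam("side");save(d,"s7.png",(290,125,350,185),10)
c=cam("top");save(c,"t7.png",(340,180,420,250),8)
E
```

```text
6.55 [ 0.5493 -0.1385  0.0486] [-0.13  0.97 -0.67] 0.0003754346797048759 [-3.370e-01  1.600e-01  1.728e+00 -1.000e-03  1.257e+00 -5.070e-01]
```

View pics/s7.png

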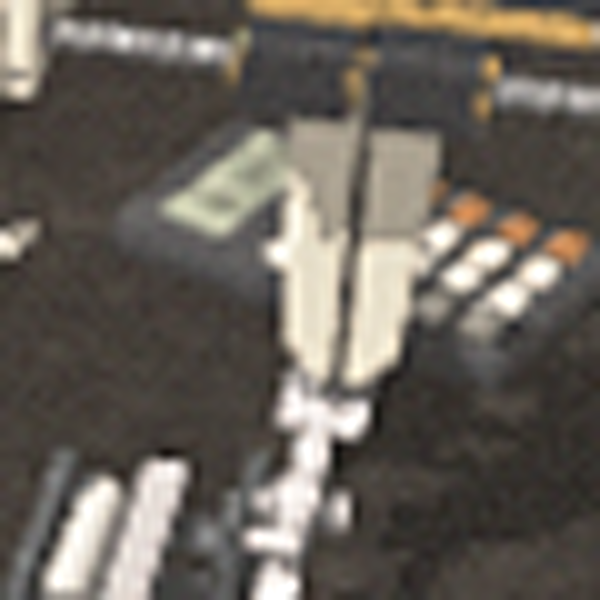

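View pics/t7.png

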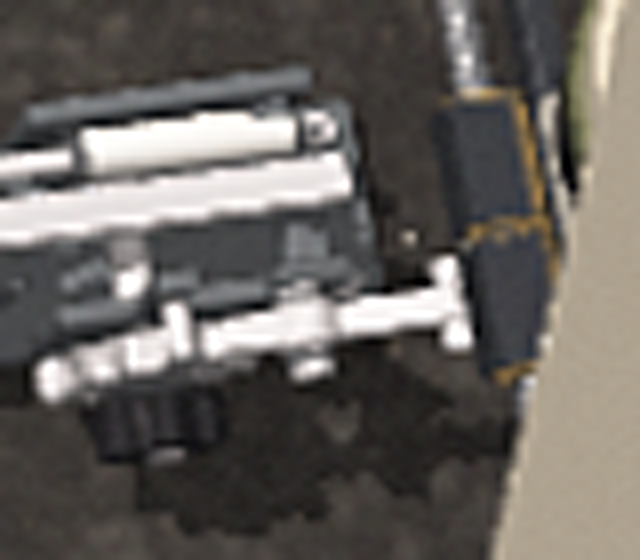

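>>> {"fn": "jog_arm", "kwargs": {"targets": [[0.13,0,0,0,0,0,1],[0.13,0,0,0,0,0,1]]}}

```text
t: 6.9
tool_pos: [0.5493, -0.1385, 0.0473]
orientation: [-0.134, 1.57, 0.134]
force: [0.3, 0.4, -0.0]
opening: 0.0006
```

>>> {"fn": "jog_arm", "kwargs": {"targets": [[0.13,0,0,0,0,0,1],[0.13,0,0,0,0,0,1]]}}

```text
t: 7.15
tool_pos: [0.5491, -0.1384, 0.0458]
orientation: [-0.134, 1.57, 0.135]
force: [-0.5, -0.4, 0.6]
opening: 0.001
```

>>> {"fn": "jog_arm", "kwargs": {"targets": [[0.13,0,0,0,0,0,1],[0.13,0,0,0,0,0,1]]}}

```text
t: 7.4
tool_pos: [0.549, -0.1384, 0.0443]
orientation: [-0.134, 1.571, 0.135]
force: [1.3, -0.4, -0.2]
opening: 0.0003
```

```bash
python3 - <<'E'
from go import *
d=cam("side");save(d,"s8.png",(290,125,350,185),10)
E
```

```text
(no output)
```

View pics/s8.png

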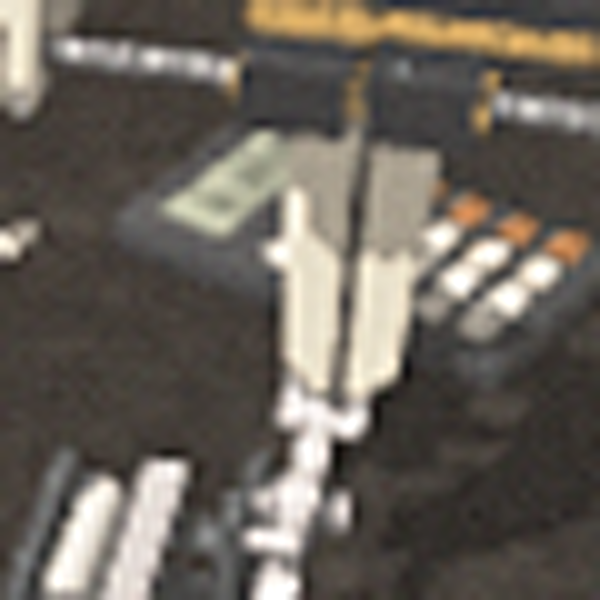

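```bash
python3 - <<'E'
from go import *
d=cam("side")
b=(308,150,338,175)
def z(im): return cv2.resize(im[b[1]:b[3],b[0]:b[2],::-1],None,fx=13,fy=13,interpolation=cv2.INTER_NEAREST)
a=np.hstack([z(S["frame"]),z(d["frame"])])
a=np.clip((a.astype(float)-60)*1.25,0,255).astype(np.uint8)
for y in range(0,25,5):
  for x in (0,5,10,15,20,25): cv2.circle(a,(x*13,y*13),1,(0,255,0),-1); cv2.circle(a,(390+x*13,y*13),1,(0,255,0),-1)
cv2.imwrite("pics/s9.png",a)
E
```

```text
(no output)
```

View pics/s9.png

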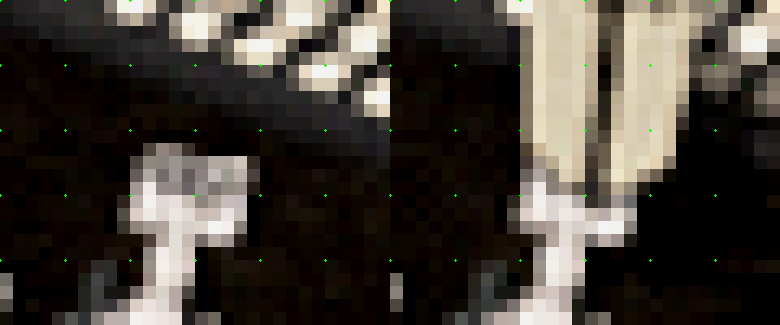

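>>> {"fn": "jog_arm", "kwargs": {"targets": [[0.13,0,0.03,0,0,0,1],[0.13,0,0.03,0,0,0,1]]}}

```text
t: 7.75
tool_pos: [0.5493, -0.1384, 0.0431]
orientation: [-0.134, 1.571, 0.135]
force: [0.6, -0.3, -0.1]
opening: 0.0006
```

>>> {"fn": "jog_arm", "kwargs": {"targets": [[0.13,0,0,0,0,0,1],[0.13,0,0,0,0,0,1]]}}

```text
t: 8.0
tool_pos: [0.5491, -0.1383, 0.0416]
orientation: [-0.134, 1.571, 0.135]
force: [-0.5, -1.0, 0.3]
opening: 0.0002
```

>>> {"fn": "jog_arm", "kwargs": {"targets": [[0.13,0,0,0,0,0,1],[0.13,0,0,0,0,0,1]]}}

```text
t: 8.25
tool_pos: [0.5491, -0.1383, 0.0401]
orientation: [-0.134, 1.571, 0.135]
force: [-0.7, -0.3, -0.3]
opening: 0.0003
```

```bash
cat > cmp.py <<'E'
from go import *
import sys
d=cam("side")
b=(308,150,338,175)
def z(im): return cv2.resize(im[b[1]:b[3],b[0]:b[2],::-1],None,fx=13,fy=13,interpolation=cv2.INTER_NEAREST)
a=np.hstack([z(S["frame"]),z(d["frame"])])
a=np.clip((a.astype(float)-60)*1.25,0,255).astype(np.uint8)
cv2.imwrite("pics/"+sys.argv[1],a); st()
E
python3 cmp.py s10.png
```

```text
8.3 [ 0.5491 -0.1383  0.0402] [-0.5   0.61  0.15] 0.00048662483691613335 [-3.360e-01  1.710e-01  1.733e+00 -1.000e-03  1.242e+00 -5.070e-01]
```

View pics/s10.png

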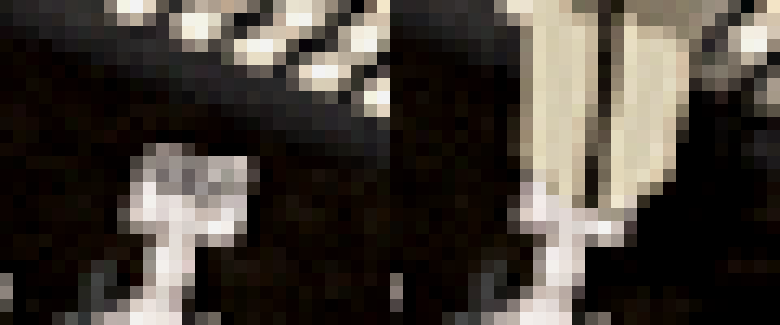

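>>> {"fn": "jog_arm", "kwargs": {"targets": [[0.12,0,0,0,0,0,1],[0.12,0,0,0,0,0,1]]}}

```text
t: 8.55
tool_pos: [0.5493, -0.1384, 0.0394]
orientation: [-0.134, 1.571, 0.135]
force: [-0.4, -0.3, 3.8]
opening: 0.0008
```

>>> {"fn": "jog_arm", "kwargs": {"targets": [[0.12,0,0,0,0,0,1],[0.12,0,0,0,0,0,1]]}}

```text
t: 8.8
tool_pos: [0.5495, -0.1385, 0.0388]
orientation: [-0.134, 1.57, 0.134]
force: [-2.8, 0.0, 6.0]
opening: 0.0005
```

```bash
python3 cmp.py s11.png
```

```text
8.85 [ 0.5495 -0.1385  0.0388] [-2.47  0.44  6.03] 0.0008072037791999016 [-3.360e-01  1.730e-01  1.733e+00 -1.000e-03  1.239e+00 -5.070e-01]
```

View pics/s11.png

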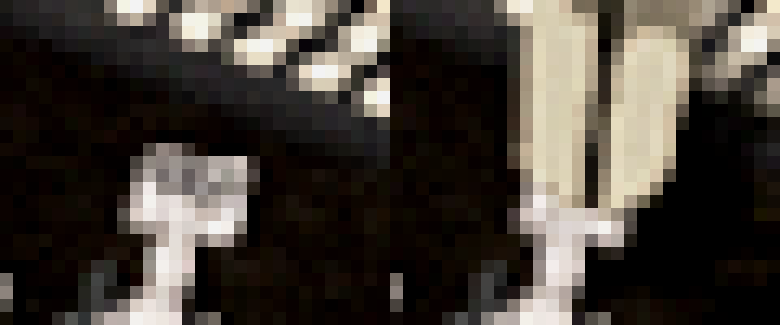

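>>> {"fn": "jog_arm", "kwargs": {"targets": [[0.15,0,0,0,0,0,1],[0.15,0,0,0,0,0,1]]}}

```text
t: 9.1
tool_pos: [0.5496, -0.1386, 0.038]
orientation: [-0.134, 1.57, 0.134]
force: [-3.4, 0.9, 7.1]
opening: 0.0003
```

>>> {"fn": "jog_arm", "kwargs": {"targets": [[0.15,0,0,0,0,0,1],[0.15,0,0,0,0,0,1]]}}

```text
t: 9.35
tool_pos: [0.5496, -0.1387, 0.0371]
orientation: [-0.134, 1.57, 0.134]
force: [-3.8, 1.3, 7.6]
opening: 0.0004
```

>>> {"fn": "jog_arm", "kwargs": {"targets": [[-0.4,0,0,0,0,0,1],[-0.4,0,0.25,0,0,0,1],[-0.2,0,0.28,0,0,0,1],[-0.2,0,0.28,0,0,0,1]]}}

```text
t: 9.85
tool_pos: [0.5521, -0.138, 0.0385]
orientation: [-0.134, 1.571, 0.134]
force: [-0.6, 0.3, 0.1]
opening: 0.0004
```

>>> {"fn": "jog_arm", "kwargs": {"targets": [[0.1,0,0,0,0,0,1],[0.1,0,0,0,0,0,1]]}}

```text
t: 10.1
tool_pos: [0.5522, -0.1381, 0.0377]
orientation: [-0.134, 1.571, 0.134]
force: [-1.4, -0.1, 1.9]
opening: 0.0006
```

>>> {"fn": "jog_arm", "kwargs": {"targets": [[0.1,0,0,0,0,0,1],[0.1,0,0,0,0,0,1]]}}

```text
t: 10.35
tool_pos: [0.5524, -0.1381, 0.0373]
orientation: [-0.134, 1.57, 0.134]
force: [-1.7, 1.8, 6.0]
opening: 0.0009
```

```bash
python3 cmp.py s12.png; python3 - <<'E'
from go import *
d=cam("side");save(d,"s12b.png",(270,145,350,215),9)
E
```

```text
10.4 [ 0.5523 -0.1381  0.0373] [-3.15  1.09  5.63] 0.0005173166186513861 [-0.334  0.182  1.726 -0.002  1.237 -0.504]
```

View pics/s12.png

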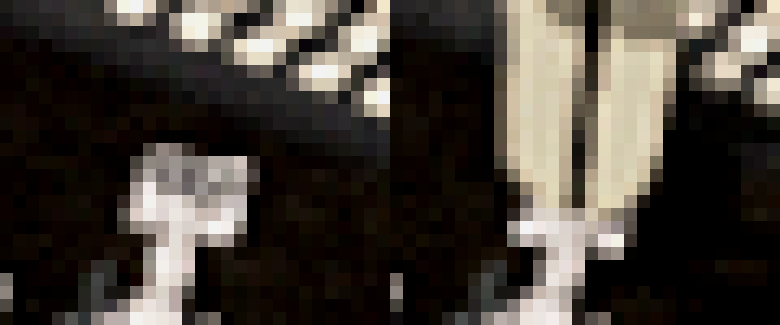

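View pics/s12b.png

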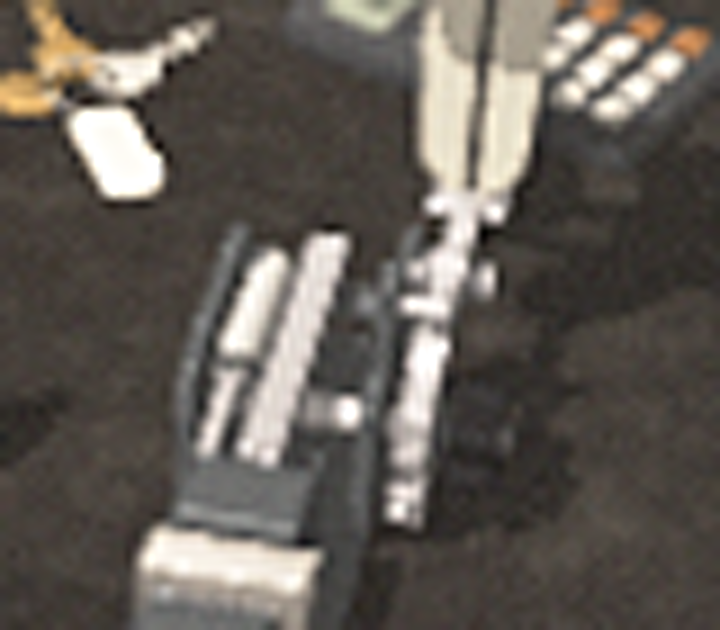

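>>> {"fn": "jog_arm", "kwargs": {"targets": [[0.2,0,-0.03,0,0,0,1],[0.2,0,-0.03,0,0,0,1]]}}

```text
t: 10.7
tool_pos: [0.5524, -0.1382, 0.0362]
orientation: [-0.135, 1.57, 0.134]
force: [-3.1, 0.1, 8.0]
opening: 0.0006
```

>>> {"fn": "jog_arm", "kwargs": {"targets": [[0.2,0,-0.03,0,0,0,1],[0.2,0,-0.03,0,0,0,1]]}}

```text
t: 10.95
tool_pos: [0.5524, -0.1383, 0.035]
orientation: [-0.135, 1.569, 0.134]
force: [-2.9, 1.0, 7.1]
opening: 0.0004
```

>>> {"fn": "jog_arm", "kwargs": {"targets": [[0.2,0,-0.03,0,0,0,1],[0.2,0,-0.03,0,0,0,1]]}}

```text
t: 11.2
tool_pos: [0.5525, -0.1384, 0.0339]
orientation: [-0.135, 1.568, 0.134]
force: [-3.4, 0.9, 8.4]
opening: 0.0005
```

>>> {"fn": "jog_arm", "kwargs": {"targets": [[0.2,0,-0.03,0,0,0,1],[0.2,0,-0.03,0,0,0,1]]}}

```text
t: 11.45
tool_pos: [0.5525, -0.1384, 0.0329]
orientation: [-0.135, 1.568, 0.134]
force: [-2.9, 1.4, 8.6]
opening: 0.0003
```

>>> {"fn": "jog_arm", "kwargs": {"targets": [[0.2,0,-0.03,0,0,0,1],[0.2,0,-0.03,0,0,0,1]]}}

```text
t: 11.7
tool_pos: [0.5528, -0.1386, 0.0318]
orientation: [-0.135, 1.566, 0.133]
force: [-1.3, 0.8, 6.6]
opening: 0.0004
```

```bash
cat > jaw.py <<'E'
from go import *
import sys
c=cam("top");save(c,sys.argv[1],(275,175,405,245),6); d=cam("side");save(d,"s"+sys.argv[1],(270,145,350,215),9); st()
E
python3 jaw.py j1.png
```

```text
11.8 [ 0.5528 -0.1386  0.0318] [-0.59 -0.11  6.83] 0.0007107578658124654 [-3.350e-01  1.860e-01  1.733e+00 -1.000e-03  1.223e+00 -5.060e-01]
```

View pics/j1.png

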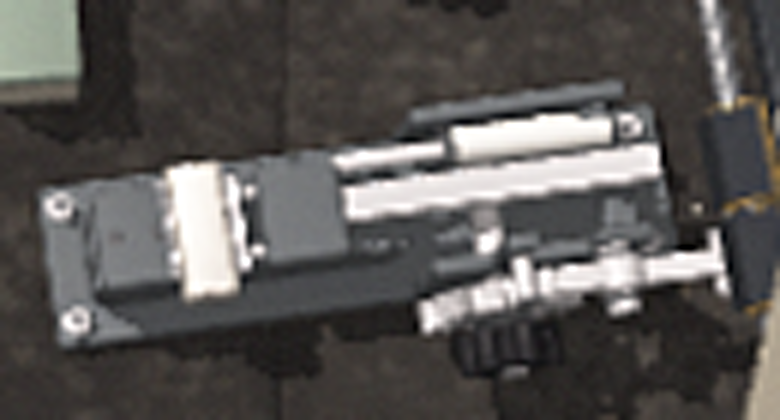

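View pics/sj1.png

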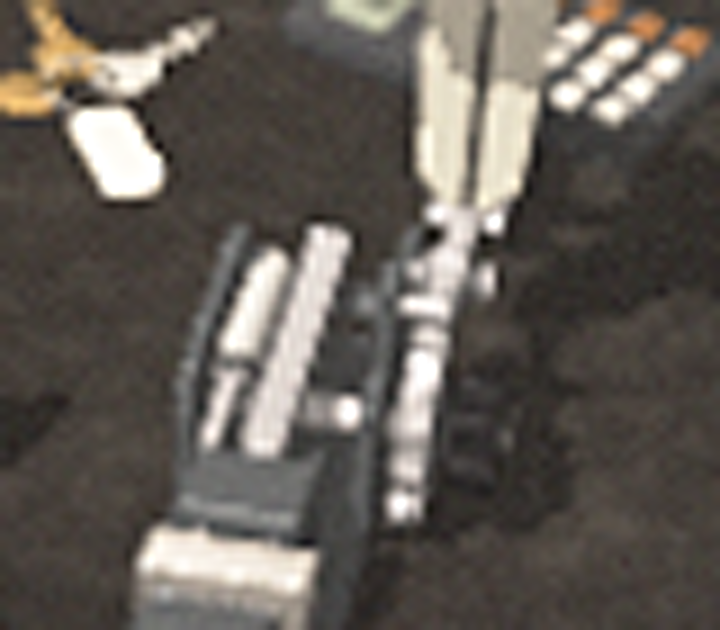

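>>> {"fn": "jog_arm", "kwargs": {"targets": [[0.15,0,-0.05,0,0,0,1],[0.15,0,-0.05,0,0,0,1],[0.15,0,-0.05,0,0,0,1]]}}

```text
t: 12.18
tool_pos: [0.5529, -0.1387, 0.0311]
orientation: [-0.136, 1.565, 0.133]
force: [-1.4, 1.6, 6.3]
opening: 0.0004
```

```bash
python3 jaw.py j2.png
```

```text
12.275 [ 0.5529 -0.1387  0.0311] [-0.85  1.89  6.93] 0.0005636310877942479 [-3.350e-01  1.850e-01  1.734e+00 -1.000e-03  1.220e+00 -5.060e-01]
```

View pics/j2.png

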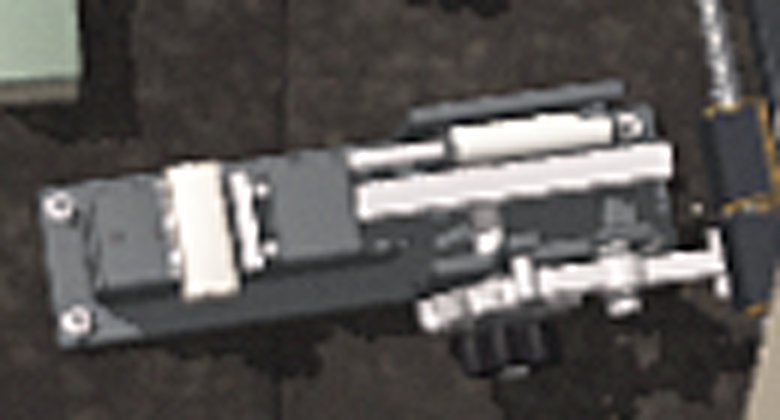

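>>> {"fn": "jog_arm", "kwargs": {"targets": [[0.08,0,0,0,0,0,1],[0.08,0,0,0,0,0,1],[0.08,0,0,0,0,0,1],[0.08,0,0,0,0,0,1],[0.08,0,0,0,0,0,1]]}}

```text
t: 12.9
tool_pos: [0.5531, -0.1387, 0.031]
orientation: [-0.136, 1.565, 0.133]
force: [-2.4, 0.5, 6.8]
opening: 0.0003
```

>>> {"fn": "jog_arm", "kwargs": {"targets": [[0.06,0,0,0,0,0,1],[0.06,0,0,0,0,0,1],[0.06,0,0,0,0,0,1],[0.06,0,0,0,0,0,1],[0.06,0,0,0,0,0,1]]}}

```text
t: 13.52
tool_pos: [0.5532, -0.1387, 0.031]
orientation: [-0.136, 1.565, 0.133]
force: [-2.1, 1.1, 6.9]
opening: 0.0004
```

```bash
python3 jaw.py j3.png
```

```text
13.625 [ 0.5531 -0.1387  0.031 ] [-2.67  0.68  6.84] 0.000508988740447115 [-3.350e-01  1.860e-01  1.734e+00 -1.000e-03  1.219e+00 -5.060e-01]
```

View pics/j3.png

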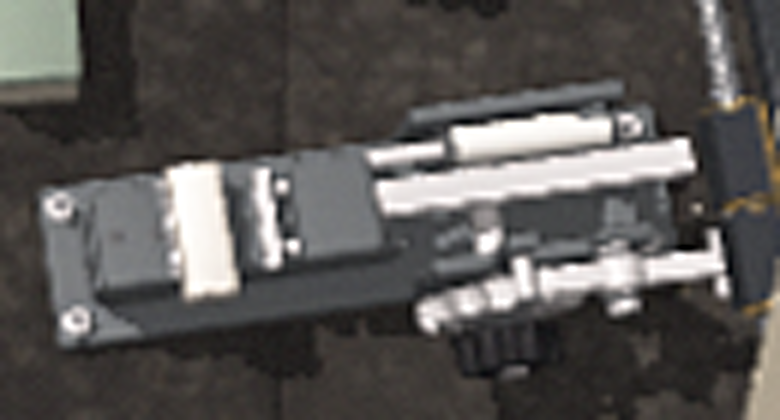

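>>> {"fn": "jog_arm", "kwargs": {"targets": [[0.06,0,0,0,0,0,1],[0.06,0,0,0,0,0,1],[0.06,0,0,0,0,0,1],[0.06,0,0,0,0,0,1],[0.06,0,0,0,0,0,1]]}}

```text
t: 14.25
tool_pos: [0.5531, -0.1387, 0.031]
orientation: [-0.136, 1.565, 0.133]
force: [-2.4, 1.3, 6.3]
opening: 0.0006
```

>>> {"fn": "jog_arm", "kwargs": {"targets": [[0.06,0,0,0,0,0,1],[0.06,0,0,0,0,0,1],[0.06,0,0,0,0,0,1],[0.06,0,0,0,0,0,1],[0.06,0,0,0,0,0,1]]}}

```text
t: 14.88
tool_pos: [0.5532, -0.1387, 0.031]
orientation: [-0.136, 1.565, 0.133]
force: [-2.3, 1.8, 7.1]
opening: -0.0001
```

```bash
python3 jaw.py j4.png
```

```text
14.975 [ 0.5532 -0.1387  0.031 ] [-4.11  0.7   6.99] 0.00032337879602291266 [-3.350e-01  1.860e-01  1.734e+00 -1.000e-03  1.219e+00 -5.060e-01]
```

View pics/j4.png

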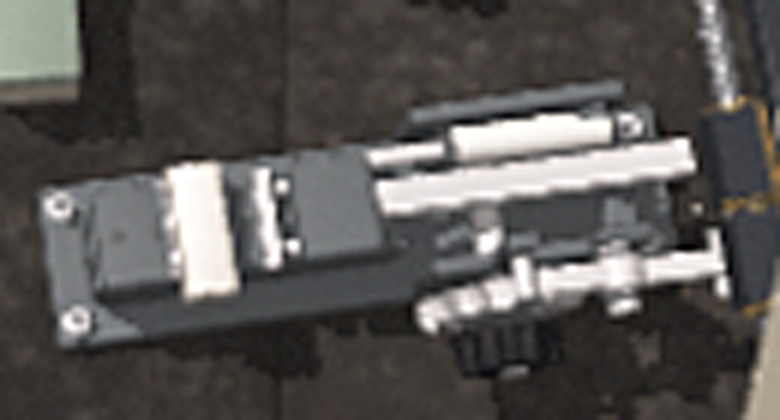

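```bash
python3 - <<'E'
from go import *
a=cv2.imread("pics/j3.png").astype(int);b=cv2.imread("pics/j4.png").astype(int);print(np.abs(a-b)[120:300,230:420].mean(),np.abs(a-b)[120:300,40:230].mean())
E
```

```text
1.3098148148148148 1.2489473684210526
```

>>> {"fn": "jog_arm", "kwargs": {"targets": [[-1,0,0,0,0,0,1],[-3,0,0,0,0,0,1],[-7,0,0,0,0,0,0.8],[-11,0,0,0,0,0,0.4],[-11,3,0,0,0,0,0.25]]}}

```text
t: 15.6
tool_pos: [0.551, -0.1109, 0.1471]
orientation: [-0.137, 1.557, 0.128]
force: [1.0, 0.5, -0.6]
opening: 0.0263
```

```bash
python3 - <<'E'
from go import *
st()
b=onz(T,331,146,.102);print("bottle cap",b); print(onz(S,253,200,0),onz(S,253,171,.102))
c,s=np.cos(P[2]),np.sin(P[2]);d=b[:2]-P[:2];print("in vise",c*d[0]+s*d[1],-s*d[0]+c*d[1])
go([.5546,.0403,.10],Rt(1))
import cv2
c=cam("top");save(c,"t20.png",(275,175,405,245),6)
E
```

```text
15.6 [ 0.551  -0.1109  0.1471] [ 0.96  0.5  -0.61] 0.02634317691404334 [-2.890e-01  4.200e-02  1.667e+00 -1.000e-03  1.421e+00 -4.580e-01]
bottle cap [0.67668352 0.00317421 0.102     ]
[0.68372827 0.00316165 0.        ] [0.67391839 0.01775978 0.102     ]
in vise 0.012479801125377337 0.1128557696751853
shift cm [ 4.65 14.88  2.85] rot [-0.09  0.55  0.36]
```

View pics/t20.png

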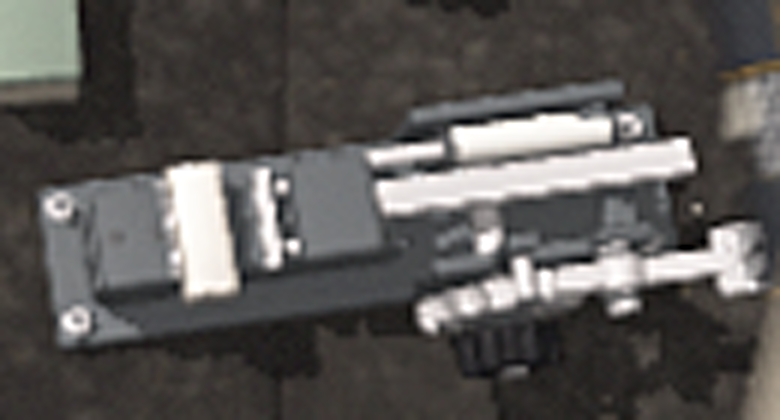

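>>> {"fn": "jog_arm", "kwargs": {"targets": [[0,6,1.0,0,0,0,0.25],[0,11,2,0,0.5,0.4,0.25],[0.5,15,2.8,0,0.5,0.4,0.25],[2,15,2.8,0,0.5,0.4,0.25],[3.5,15,2.8,0,0.5,0.4,0.25]]}}

```text
t: 16.27
tool_pos: [0.5516, 0.0458, 0.1094]
orientation: [-0.132, 1.569, 0.138]
force: [0.5, -0.0, 0.2]
opening: 0.0698
```

```bash
python3 - <<'E'
from go import *
st()
p=W(P,(-47,-1.1,0));print(p)
go([p[0],p[1],.075],Rt(1))
c=cam("side");save(c,"s21.png",(240,120,360,240),5)
c=cam("top");save(c,"t21.png",(260,130,380,250),5)
E
```

```text
16.275 [0.5516 0.0458 0.1094] [ 0.52 -0.01  0.17] 0.069773448717201 [-0.013  0.063  1.716  0.004  1.366 -0.185]
[0.55427759 0.04242408 0.        ]
shift cm [ 3.44 -0.39  0.21] rot [ 0.06 -0.09 -0.24]
```

View pics/s21.png

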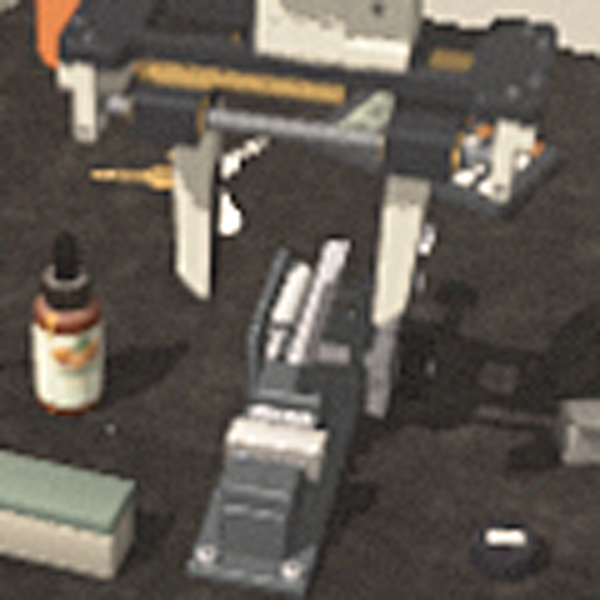

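View pics/t21.png

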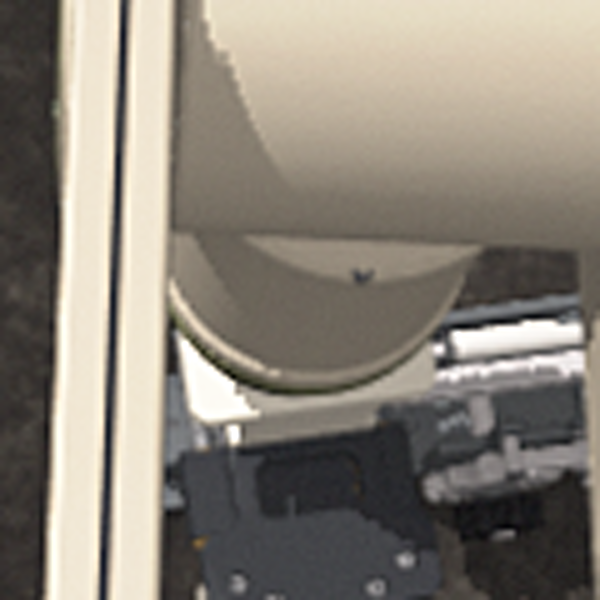

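```bash
python3 - <<'E'
from go import *
s=robot.read_state();R=Rn.from_rotvec(s["orientation"]).as_matrix();tp_=np.array([.5516,.0458,.1094])
print(proj(S,tp_))
for u,v in((240+205/5-.5,120+297/5-.5),(240+380/5-.5,120+315/5-.5),(240+405/5-.5,120+322/5-.5)):
  o,d=ray(S,u,v)
  for y in(-7.5,0,7.5):
    n=R[:,1];k=((tp_+n*y/1000-o)@n)/(d@n);print(u,y,(R.T@(o+k*d-tp_)*1e3).round(1))
E
```

```text
[297.08914911 188.25601859]
280.5 -7.5 [-12.8  -7.5  39.6]
280.5 0 [-18.3  -0.   37.9]
280.5 7.5 [-23.8   7.5  36.2]
315.5 -7.5 [-17.5  -7.5 -38.4]
315.5 0 [-22.9  -0.  -39.2]
315.5 7.5 [-28.3   7.5 -40.1]
320.5 -7.5 [-15.8  -7.5 -49.5]
320.5 0 [-21.3  -0.  -50.2]
320.5 7.5 [-26.7   7.5 -50.9]
```

>>> {"fn": "jog_arm", "kwargs": {"targets": [[2,-0.2,0.2,0,0,0,0.25],[5,-0.4,0.2,0,0,0,0.25],[7.5,-0.4,0.2,0,0,0,0.25],[8,-0.4,0.2,0,0,0,0.25],[8,-0.4,0.2,0,0,0,0.25]]}}

```text
t: 17.0
tool_pos: [0.5518, 0.0413, 0.0269]
orientation: [-0.129, 1.574, 0.137]
force: [-0.8, 0.1, 1.0]
opening: 0.0699
```

```bash
python3 - <<'E'
from go import *
st()
p=W(P,(-47,-1.1,0))
go([p[0],p[1],.007],Rt(1))
c=cam("side");save(c,"s22.png",(240,120,360,240),6)
E
```

```text
17.0 [0.5518 0.0413 0.0269] [-0.76  0.05  0.97] 0.06990409482476942 [-0.021  0.158  1.774  0.004  1.217 -0.192]
shift cm [1.99 0.05 0.28] rot [-0.08 -0.39 -0.3 ]
```

View pics/s22.png

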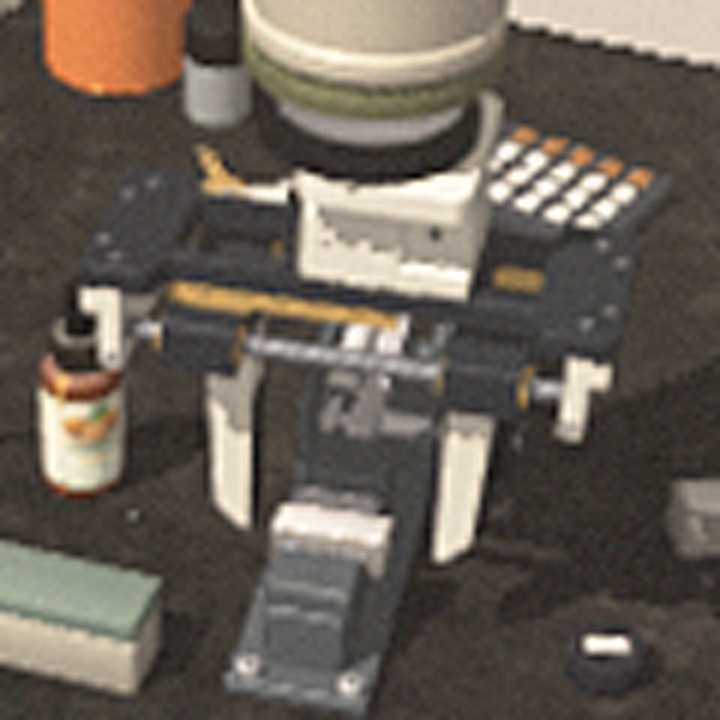

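>>> {"fn": "jog_arm", "kwargs": {"targets": [[0.6,0,0.3,0,-0.4,-0.3,0.25],[1.2,0,0.3,0,-0.4,-0.3,0.25],[1.8,0,0.3,0,-0.4,-0.3,0.25],[1.8,0,0.3,0,-0.4,-0.3,0.25]]}}

```text
t: 17.55
tool_pos: [0.5546, 0.0421, 0.0089]
orientation: [-0.133, 1.566, 0.133]
force: [0.4, 0.6, -0.8]
opening: 0.0697
```

```bash
python3 - <<'E'
from go import *
st()
p=W(P,(-47,-1.1,0))
go([p[0],p[1],.009],Rt(1))
c=cam("side");save(c,"s23.png",(250,140,350,240),7)
E
```

```text
17.55 [0.5546 0.0421 0.0089] [ 0.37  0.62 -0.85] 0.06972179004139781 [-0.016  0.181  1.784  0.     1.176 -0.186]
shift cm [-0.01  0.04 -0.03] rot [-0.06  0.02 -0.  ]
```

View pics/s23.png

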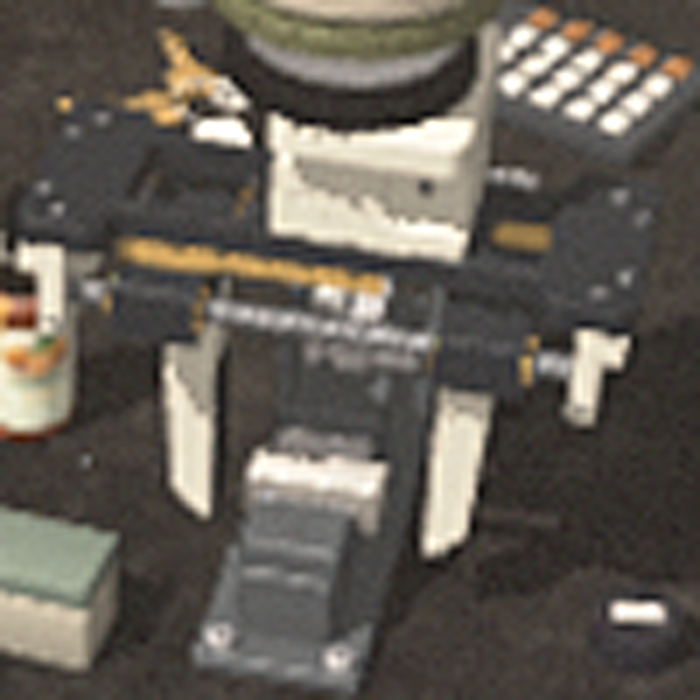

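>>> {"fn": "jog_arm", "kwargs": {"targets": [[0,0,0,0,0,0,0.45],[0,0,0,0,0,0,0.6],[0,0,0,0,0,0,0.65],[0,0,0,0,0,0,0.65],[0,0,0,0,0,0,0.65]], "squeeze": 15}}

```text
t: 18.23
tool_pos: [0.5551, 0.0421, 0.0096]
orientation: [-0.133, 1.565, 0.133]
force: [0.5, 0.4, -0.0]
opening: 0.0451
```

```bash
python3 - <<'E'
from go import *
st()
c=cam("side");save(c,"s24.png",(250,140,350,240),7)
E
```

```text
18.225 [0.5551 0.0421 0.0096] [ 0.48  0.41 -0.  ] 0.04507255642168788 [-0.016  0.181  1.783  0.     1.176 -0.186]
```

View pics/s24.png

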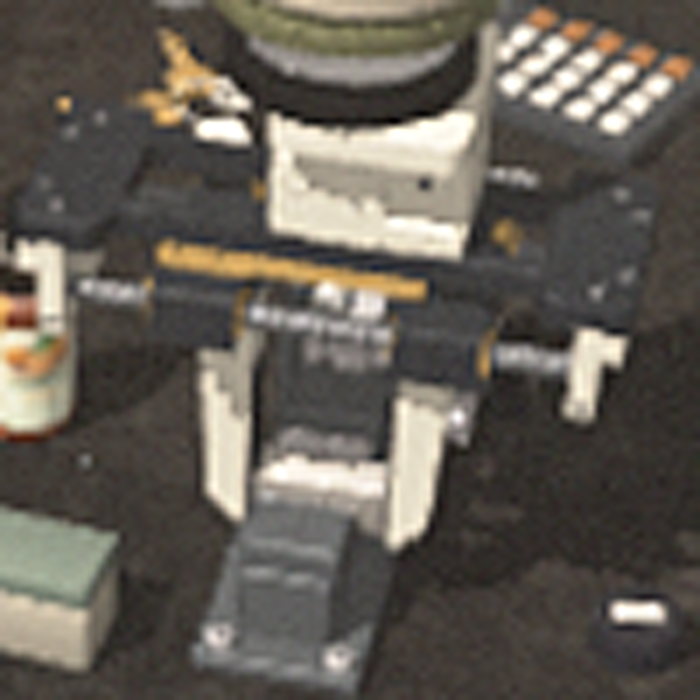

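>>> {"fn": "jog_arm", "kwargs": {"targets": [[-0.2,-0.1,0,0,0,0,0.7],[-0.6,-0.3,0,0,0,0,0.7],[-1.5,-0.3,0,0,0,0,0.7],[-4,-0.3,0,0,0,0,0.7],[-8,-0.3,0,0,0,0,0.7]], "squeeze": 20}}

```text
t: 18.9
tool_pos: [0.5542, 0.0391, 0.0894]
orientation: [-0.133, 1.568, 0.133]
force: [0.5, 0.1, -0.5]
opening: 0.0449
```

```bash
python3 - <<'E'
from go import *
st()
c=cam("side");save(c,"s25.png",(240,120,360,240),6)
d=cam("top");save(d,"t25.png",(140,170,400,310),3)
t=np.array([onz(T,u,v,.014) for u,v in[(153,236),(242,236),(241,296),(151,294)]])
ex=(t[0]+t[1]-t[2]-t[3]);ey=(t[0]+t[3]-t[1]-t[2]);print("tray x dir",np.degrees(np.arctan2(ex[1],ex[0])),"y dir",np.degrees(np.arctan2(ey[1],ey[0])),np.linalg.norm(ex)/2,np.linalg.norm(ey)/2)
save(T,"tray.png",(145,228,250,302),7)
E
```

```text
18.9 [0.5542 0.0391 0.0894] [ 0.52  0.13 -0.49] 0.04491537681962032 [-0.022  0.086  1.729  0.     1.328 -0.192]
tray x dir 1.9899313878450589 y dir 90.95623487498699 0.11713879185224774 0.17817912045089754
```

View pics/s25.png

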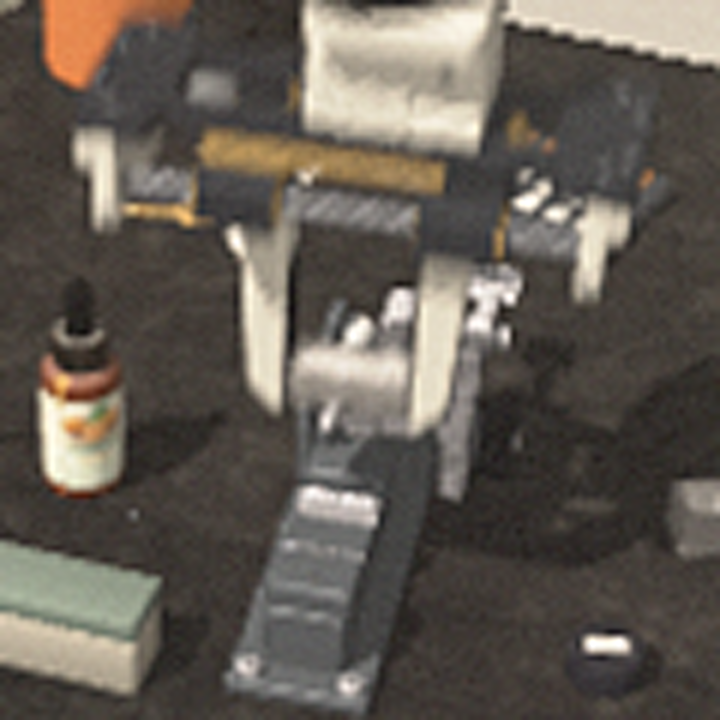

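View pics/tray.png

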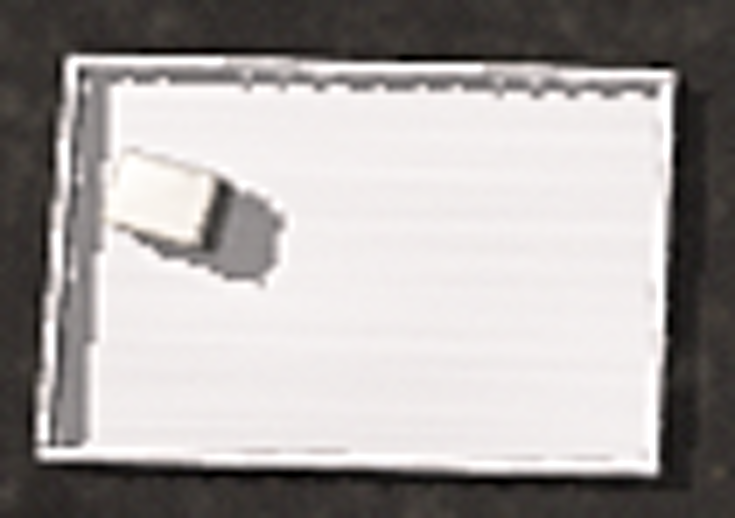

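>>> {"fn": "jog_arm", "kwargs": {"targets": [[4,0,0.05,0,0,0,0.7],[6.5,0,0.05,0,0,0,0.7],[7.6,0,0.05,0,0,0,0.7],[7.8,0,0.05,0,0,0,0.7],[7.8,0,0.05,0,0,0,0.7]]}}

```text
t: 19.62
tool_pos: [0.5613, 0.0391, 0.0185]
orientation: [-0.134, 1.555, 0.132]
force: [-0.5, 0.2, -0.7]
opening: 0.045
```

>>> {"fn": "jog_arm", "kwargs": {"targets": [[0,0,0,0,0,0,0.7]]}}

```text
t: 19.75
tool_pos: [0.5622, 0.0391, 0.0196]
orientation: [-0.134, 1.554, 0.132]
force: [0.7, 0.2, -0.4]
opening: 0.0449
```

```bash
python3 - <<'E'
from go import *
st();print(robot.read_state()["dq"].round(3))
go([.5545,.0391,.0125],Rt(1))
E
```

```text
19.75 [0.5622 0.0391 0.0196] [ 0.7   0.21 -0.39] 0.04487738107854524 [-0.022  0.172  1.772  0.     1.184 -0.191]
[ 0.003 -0.007 -0.008  0.001  0.002  0.002]
shift cm [ 0.7   0.13 -0.77] rot [-0.06  0.74  0.13]
```

```bash
python3 - <<'E'
from go import *
c=cam("side");save(c,"s26.png",(220,110,370,250),5)
d=cam("top");save(d,"t26.png",(230,100,430,310),3)
E
```

```text
(no output)
```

View pics/s26.png

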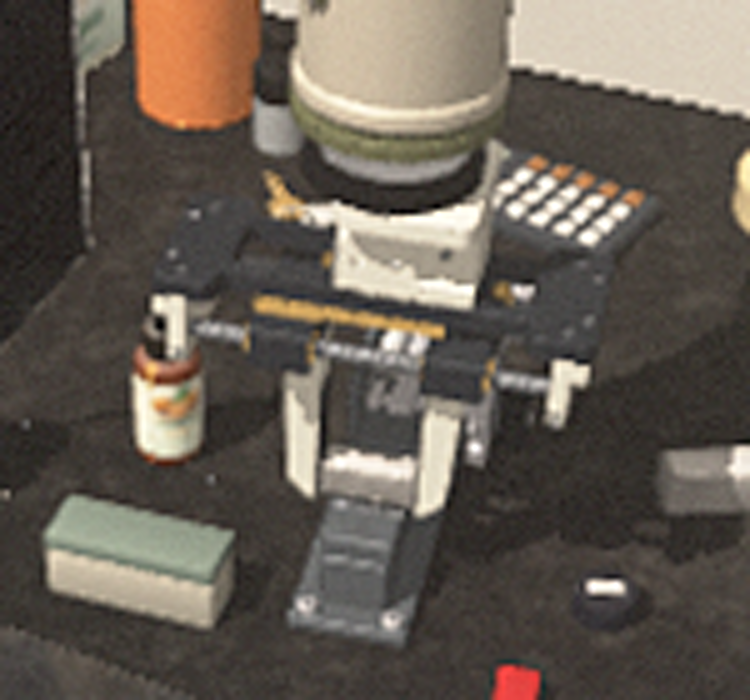

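View pics/t26.png

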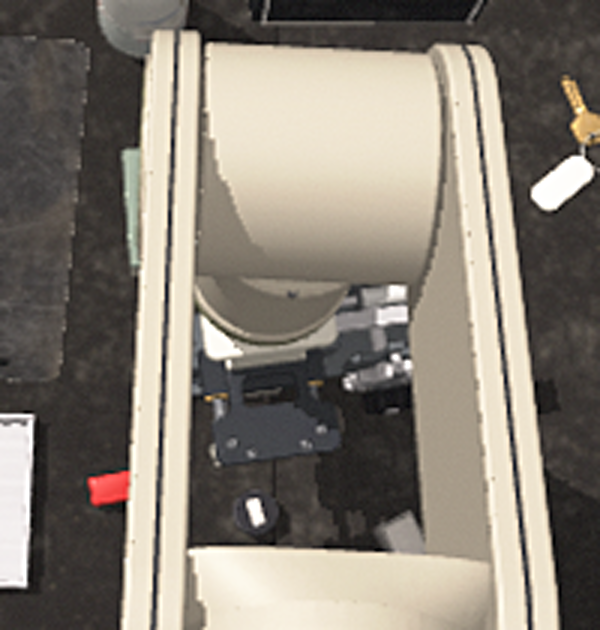

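>>> {"fn": "jog_arm", "kwargs": {"targets": [[0,0.05,-0.4,0,0.4,0,0.7],[0.2,0.1,-0.75,0,0.7,0.1,0.7],[0.4,0.1,-0.75,0,0.7,0.1,0.7]]}}

```text
t: 20.23
tool_pos: [0.5544, 0.0389, 0.0152]
orientation: [-0.134, 1.566, 0.133]
force: [-0.8, -0.1, -1.2]
opening: 0.0445
```

```bash
python3 - <<'E'
from go import *
st();print(robot.read_state()["dq"].round(3))
go([.5545,.0391,.0105],Rt(1))
E
```

```text
20.225 [0.5544 0.0389 0.0152] [-0.76 -0.13 -1.19] 0.0444673462576402 [-0.022  0.171  1.782 -0.     1.187 -0.191]
[ 0.001  0.026  0.005  0.001 -0.037  0.   ]
shift cm [0.47 0.02 0.02] rot [-0.07  0.02  0.03]
```

>>> {"fn": "jog_arm", "kwargs": {"targets": [[0.2,0,0,0,0,0,0.7],[0.4,0,0,0,0,0,0.7],[0.4,0,0,0,0,0,0.7]]}}

```text
t: 20.6
tool_pos: [0.5542, 0.0388, 0.0109]
orientation: [-0.133, 1.567, 0.133]
force: [-0.4, -0.1, -0.3]
opening: 0.0449
```

>>> {"fn": "jog_arm", "kwargs": {"targets": [[0.1,0,0,0,0,0,0.7],[0.1,0,0,0,0,0,0.7]]}}

```text
t: 20.85
tool_pos: [0.5541, 0.0388, 0.0098]
orientation: [-0.134, 1.567, 0.133]
force: [0.4, -0.8, -0.2]
opening: 0.0446
```

>>> {"fn": "jog_arm", "kwargs": {"targets": [[0.08,0,0,0,0,0,0.7],[0.08,0,0,0,0,0,0.7]]}}

```text
t: 21.1
tool_pos: [0.5544, 0.0388, 0.0096]
orientation: [-0.134, 1.567, 0.133]
force: [-2.3, 0.8, 4.4]
opening: 0.0452
```

>>> {"fn": "jog_arm", "kwargs": {"targets": [[0,0,0,0,0,0,0.4],[0,0,0,0,0,0,0.4],[-0.4,0,0,0,0,0,0.4],[-0.85,0,0,0,0,0,0.4],[-0.85,0,0,0,0,0,0.4]]}}

```text
t: 21.72
tool_pos: [0.555, 0.0388, 0.0188]
orientation: [-0.134, 1.565, 0.133]
force: [0.8, 0.1, -0.3]
opening: 0.0556
```

```bash
python3 - <<'E'
from go import *
st();go([.5545,.039,.0176],Rt(1))
E
```

```text
21.725 [0.555  0.0388 0.0188] [ 0.76  0.07 -0.28] 0.05557435242558073 [-0.022  0.167  1.78  -0.     1.193 -0.191]
shift cm [ 0.12  0.03 -0.04] rot [-0.07  0.08  0.04]
```

>>> {"fn": "jog_arm", "kwargs": {"targets": [[0.1,0,-0.05,0,0,0,0.4],[0.1,0,-0.05,0,0,0,0.65],[0.1,0,-0.05,0,0,0,0.7],[0.1,0,-0.05,0,0,0,0.7],[0.1,0,-0.05,0,0,0,0.7]], "squeeze": 20}}

```text
t: 22.35
tool_pos: [0.5543, 0.0387, 0.0176]
orientation: [-0.134, 1.566, 0.133]
force: [-0.5, 0.5, -0.1]
opening: 0.0447
```

>>> {"fn": "jog_arm", "kwargs": {"targets": [[-0.3,0,0,0,0,0,0.7],[-1.5,0,0,0,0,0,0.7],[-4,0,0,0,0,0,0.7],[-7,0,0,0,0,0,0.7],[-7,0,0,0,0,0,0.7]]}}

```text
t: 22.98
tool_pos: [0.557, 0.0387, 0.0915]
orientation: [-0.134, 1.559, 0.132]
force: [-0.1, -0.3, -0.6]
opening: 0.0447
```

```bash
python3 - <<'E'
from go import *
st()
tc=np.array([onz(T,145+u/7-.5,228+v/7-.5,.014) for u,v in[(70,60),(677,72),(660,472),(38,460)]]);print(tc.round(3))
o=tc.mean(0);ey=(tc[0]+tc[3]-tc[1]-tc[2]);ex=tc[0]+tc[1]-tc[2]-tc[3];print(o,np.degrees(np.arctan2(ex[1],ex[0])),np.degrees(np.arctan2(ey[1],ey[0]))-90)
sc=np.array([onz(S,u,v,.014) for u,v in[(292,266),(345,284)]]);print("side",sc)
c=cam("side");save(c,"s27.png",(240,120,360,240),6)
E
```

```text
22.975 [0.557  0.0387 0.0915] [-0.08 -0.33 -0.61] 0.044674217282415905 [-0.022  0.082  1.73  -0.     1.322 -0.192]
[[0.506 0.348 0.014]
 [0.507 0.173 0.014]
 [0.394 0.173 0.014]
 [0.392 0.348 0.014]]
[0.44978814 0.26056934 0.014     ] -0.03286551152087556 0.4632667499723482
side [[0.50483378 0.18071047 0.014     ]
 [0.39071321 0.18060898 0.014     ]]
```

View pics/s27.png

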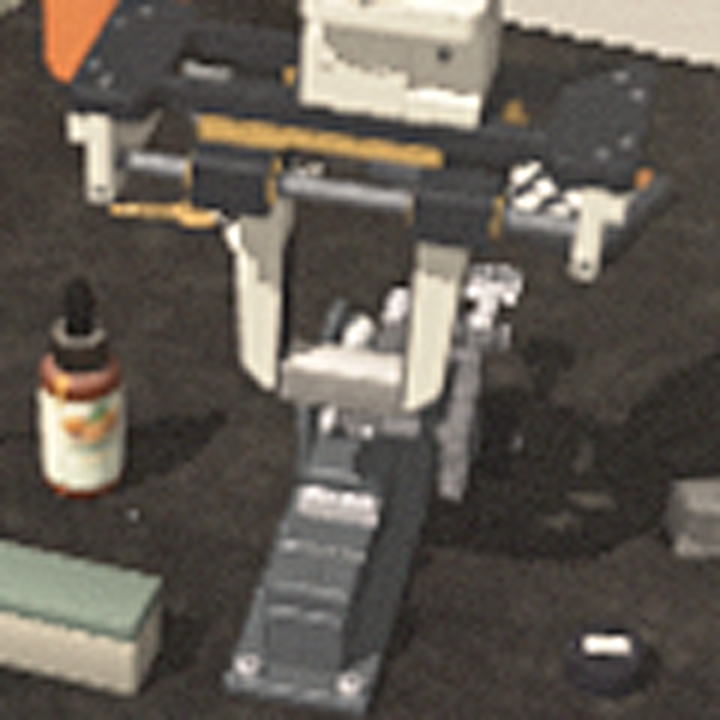

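```bash
python3 - <<'E'
from go import *
R=np.array([[0,0,1],[0,1,0],[-1,0,0.]]);print(np.linalg.det(R))
go([.45,.2256,.0915],R)
E
```

```text
1.0
shift cm [-0.27 20.2  -7.26] rot [9.72 0.27 0.05]
```

>>> {"fn": "jog_arm", "kwargs": {"targets": [[0,3,-1.0,1,0,0,0.7],[0,8,-3,4,0,0,0.7],[0,13,-5,7,0.2,0,0.7],[0,18,-6.5,9,0.2,0,0.7],[0,20.2,-7.3,9.7,0.3,0,0.7]]}}

```text
t: 23.65
tool_pos: [0.4472, 0.2273, 0.0874]
orientation: [-0.002, 1.574, 0.0]
force: [0.1, -0.7, -1.2]
opening: 0.0449
```

>>> {"fn": "jog_arm", "kwargs": {"targets": [[0,0,0,0,0,0,0.7]]}}

```text
t: 23.78
tool_pos: [0.4457, 0.2283, 0.0862]
orientation: [-0.005, 1.575, 0.002]
force: [0.5, 0.2, -1.0]
opening: 0.0446
```

```bash
python3 - <<'E'
from go import *
st()
R=np.array([[0,0,1],[0,1,0],[-1,0,0.]])
go([.45,.2256,.015],R)
E
```

```text
23.775 [0.4457 0.2283 0.0862] [ 0.53  0.17 -1.01] 0.044561835123824 [ 0.371 -0.056  1.879 -0.     1.323  0.367]
shift cm [ 7.12 -0.25  0.47] rot [ 0.26 -0.25  0.1 ]
```

>>> {"fn": "jog_arm", "kwargs": {"targets": [[2,-0.1,0.3,0,0,0,0.7],[4.5,-0.2,0.5,0,0,0,0.7],[6.5,-0.2,0.5,0,0,0,0.7],[7.2,-0.2,0.5,0,0,0,0.7],[7.2,-0.2,0.5,0,0,0,0.7]]}}

```text
t: 24.4
tool_pos: [0.45, 0.2254, 0.0136]
orientation: [-0.005, 1.577, 0.001]
force: [0.6, 0.5, -0.1]
opening: 0.0448
```

```bash
python3 - <<'E'
from go import *
st()
R=np.array([[0,0,1],[0,1,0],[-1,0,0.]])
go([.45,.2256,-.010],R)
c=cam("side");save(c,"s28.png",(240,220,360,360),5)
E
```

```text
24.4 [0.45   0.2254 0.0136] [ 0.59  0.47 -0.09] 0.044825128173536836 [ 0.363  0.045  1.922 -0.     1.181  0.359]
shift cm [2.36 0.03 0.01] rot [ 0.23 -0.33  0.14]
```

View pics/s28.png

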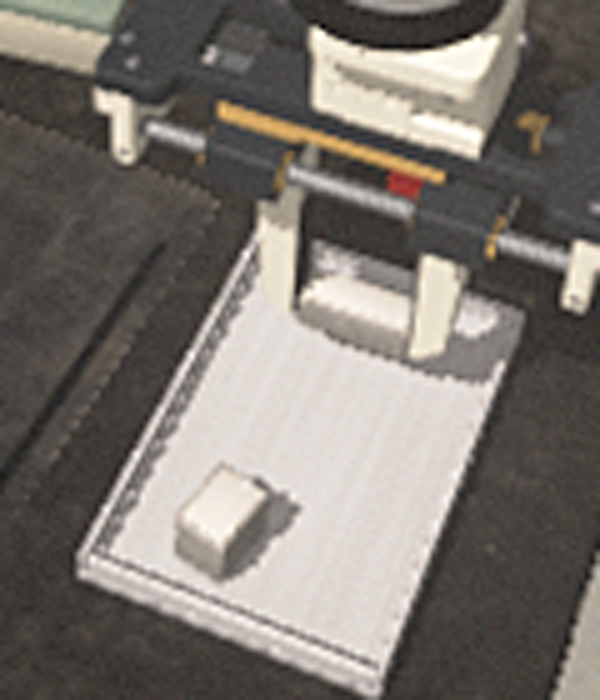

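>>> {"fn": "jog_arm", "kwargs": {"targets": [[0.8,0,0,0,-0.1,0,0.7],[1.6,0,0,0,-0.3,0,0.7],[2.2,0,0,0,-0.3,0.1,0.7],[2.3,0,0,0,-0.3,0.1,0.7],[2.3,0,0,0,-0.3,0.1,0.7]]}}

```text
t: 25.08
tool_pos: [0.4505, 0.2257, -0.0086]
orientation: [-0.003, 1.57, 0.003]
force: [0.4, -0.6, -0.9]
opening: 0.0447
```

>>> {"fn": "jog_arm", "kwargs": {"targets": [[0.2,0,0,0,0,0,0.7],[0.2,0,0,0,0,0,0.7]]}}

```text
t: 25.32
tool_pos: [0.4505, 0.2257, -0.0106]
orientation: [-0.003, 1.57, 0.003]
force: [0.5, -0.3, -0.7]
opening: 0.0445
```

>>> {"fn": "jog_arm", "kwargs": {"targets": [[0.1,0,0,0,0,0,0.7],[0.1,0,0,0,0,0,0.7]]}}

```text
t: 25.58
tool_pos: [0.4505, 0.2257, -0.0117]
orientation: [-0.003, 1.57, 0.003]
force: [0.0, -0.1, -1.6]
opening: 0.0446
```

>>> {"fn": "jog_arm", "kwargs": {"targets": [[0.1,0,0,0,0,0,0.7],[0.1,0,0,0,0,0,0.7]]}}

```text
t: 25.82
tool_pos: [0.4504, 0.2257, -0.0128]
orientation: [-0.003, 1.57, 0.003]
force: [0.6, -0.2, -0.1]
opening: 0.0442
```

>>> {"fn": "jog_arm", "kwargs": {"targets": [[0.1,0,0,0,0,0,0.7],[0.1,0,0,0,0,0,0.7]]}}

```text
t: 26.08
tool_pos: [0.4503, 0.2257, -0.0139]
orientation: [-0.003, 1.571, 0.003]
force: [-0.5, -0.2, -0.8]
opening: 0.0447
```

>>> {"fn": "jog_arm", "kwargs": {"targets": [[0.1,0,0,0,0,0,0.7],[0.1,0,0,0,0,0,0.7]]}}

```text
t: 26.32
tool_pos: [0.4502, 0.2256, -0.015]
orientation: [-0.004, 1.571, 0.003]
force: [0.1, -0.9, -1.3]
opening: 0.0449
```

>>> {"fn": "jog_arm", "kwargs": {"targets": [[0.08,0,0,0,0,0,0.7],[0.08,0,0,0,0,0,0.7]]}}

```text
t: 26.58
tool_pos: [0.4503, 0.2257, -0.0154]
orientation: [-0.004, 1.571, 0.003]
force: [-1.7, -0.6, 4.7]
opening: 0.0449
```

>>> {"fn": "jog_arm", "kwargs": {"targets": [[-0.02,0,0,0,0,0,0.45],[-0.02,0,0,0,0,0,0.4],[-0.02,0,0,0,0,0,0.4]]}}

```text
t: 26.95
tool_pos: [0.4503, 0.2257, -0.0153]
orientation: [-0.004, 1.571, 0.003]
force: [-0.5, -0.2, 0.3]
opening: 0.0556
```

>>> {"fn": "jog_arm", "kwargs": {"targets": [[-0.8,0,0,0,0,0,0.4],[-2,0,0,0,0,0,0.4],[-5,0,0,0,0,0,0.4],[-10,0,0,0,0,0,0.4],[-15,0,0,0,0,0,0.4]]}}

```text
t: 27.58
tool_pos: [0.4501, 0.2257, 0.137]
orientation: [-0.003, 1.57, 0.003]
force: [1.7, 0.7, 0.1]
opening: 0.0554
```

```bash
python3 - <<'E'
from go import *
st()
c=cam("side");save(c,"s29.png",(210,140,380,360),2.7); d=cam("top");save(d,"t29.png",(140,130,420,310),2.8)
E
```

```text
27.575 [0.4501 0.2257 0.137 ] [1.73 0.67 0.08] 0.055396559428498436 [ 0.363 -0.1    1.824 -0.     1.416  0.359]
```

View pics/s29.png

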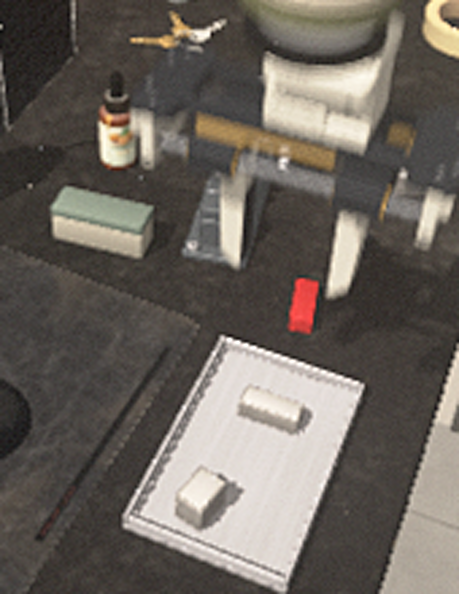

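View pics/t29.png

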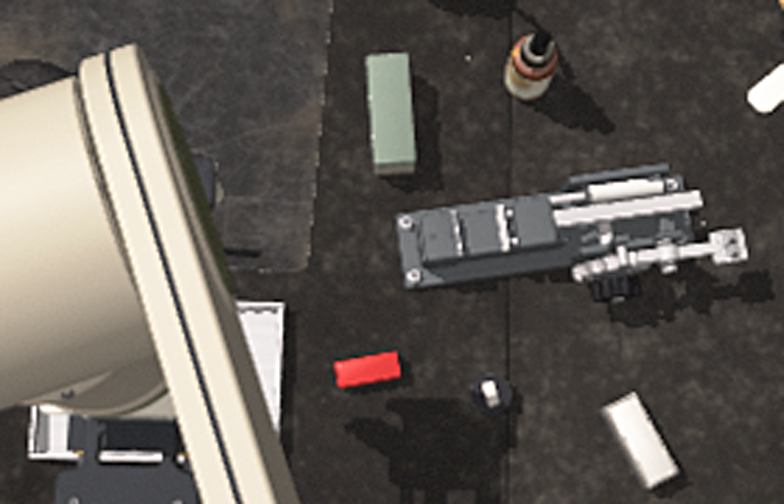

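>>> {"fn": "jog_arm", "kwargs": {"targets": [[0,0,0,0,0,0,0.4],[0,0,0,0,0,0,0.4]]}}

```text
t: 27.92
tool_pos: [0.4544, 0.2274, 0.1427]
orientation: [-0.0, 1.559, 0.006]
force: [-0.4, 0.1, -0.6]
opening: 0.0557
```

```bash
python3 -c "
from plant import ticket;print(ticket.close_job())"
```

```text
the job is handed in; nothing more can be done
None
```

The coupon is out of the vise and lying flat in the steel tray, and I handed the job in at about 28 s of the 67 s allowed.

- **Pawl:** I felt for the thumb pad and pressed it to between 6 and 9 N, never above that, so the pawl was not driven hard onto its stop. I held it about 3 s, until two successive pictures showed the jaw stopped, having moved about 13.6 mm by my pixel estimate. Then I let the pawl go; the jaw stayed open.
- **Coupon:** I lifted it out, but the fingertips reached lower than its underside. I set it back on the vise bed, took it again 8 mm higher, and lowered it until it touched the tray floor at about 5 N before opening the fingers.
- **Last pictures:** The coupon is clear of the old one, and the old coupon, the bottle and the slide box are standing where they were. The specimen also looks undisturbed, though I did not measure it. The gripper is clear of everything.

**What disagreed:**
- The fingertips were about 20 mm above the reported TCP, both in the pictures and at the pad contact, so I worked by touch and picture instead.
- My first press on the pad was about 3 mm off-centre. I lifted off, re-centred, and the contact height then read about 2 mm lower.
- Lowering the coupon back into the vise once drifted about 8 mm sideways, with no force showing. I corrected it without finding the cause, and the bottle had not moved.

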